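# Examine a gauge pin in a file handle's tang hole with a loupe

## Robot

A 6-joint arm with a two-finger parallel gripper is mounted at the origin on the work surface. World frame = base frame: x ahead of the robot, y to its left, z up, the work surface at z = 0. Lengths are in m, angles in degrees, forces in N, time in s.
With the tool pointing down it reaches from about 0.25 to 0.725 m from the base axis. Payload 9.7 kg.
Tool frame: the origin (TCP) lies at the centre of the arm's flange, where the gripper is bolted on; the fingertips stand 173 mm ahead of it and the grasp point (between the pads) lies 155 mm ahead of it (robot.nose_length is the distance from the TCP to the fingertips, in m); x points along the fingers, y is the direction in which the jaws open and shut, and the axes are right-handed (so a half turn about x gives the same grasp; the last joint's range is limited). The gripper opens to 85 mm and grips with 20 to 120 N. Pads are 22 mm wide; open, the fingers measure 114 mm over their backs; the gripper's body (76 mm by 85 mm) begins 54 mm behind the grasp point. The pads swing forward as they close: fully open they stand 13 mm farther back than shut.
Start: joints at [-66.062, 4.979, 10.078, 95.1, 0, 90], TCP at [0.223, -0.503, 0.405] pointing down, gripper open.
Joint ranges: [-179.16, 179.16], [-48.56, 103.87], [-65.8, 70.77], [-126.05, 130.52], [-82.76, 87.17], [-180, 180]. Speed limits (degrees/s): [127.2, 127.2, 147.25, 180, 180, 180].

## Interface

Orientations are given as [roll, pitch, yaw] about the fixed x, y, z axes, in that order (R = Rz(yaw) Ry(pitch) Rx(roll)).
In Python, from plant import robot, viewer gives the robot as it stands. The module is installed in compiled form; this text tells all that it offers.
- The arm moves only by the tool send_rows, never from a script. Its argument "rows" is a list of rows, each a list of 7 numbers: the closure in counts, from 0 (fully open) to 255 (shut), then the shift along the tool's x, y, z in m, then the turn, a rotation vector about the tool's x, y, z in rad. A call has exactly 8 rows; each row shifts and turns the pose as measured when the row begins, along the tool's axes as they then stand; what a row does not reach is not made up. A row lasts 1/12 s, in which the tool goes at most 41.7 mm and 7.16 degrees, less where a joint would pass 70% of its speed; a pose out of reach is approached as far as the arm can. A call with a gripper value outside its range is refused whole. The fingers move at their own pace and stop on an object; "grip_force" is the grip in N (left out, the last holds). Time passes only in rows, so rows that do not move let the fingers close, or fill a call up. It gives the time, the measured TCP pose, the force and the opening at its end, in the units of the state.
- robot.observe(): the state, without advancing time (a new reading comes with each control period).
- viewer.snapshot(name): name is "scene" or "top" or "wrist"; returns a dict with "pixels" (420x560x3 uint8, blue, green, red), "fx", "fy", "cx", "cy" (pixels), "rvec" (rotation vector, rad) and "tvec" (3), from world to camera coordinates, as OpenCV has them. Camera axes: x right, y down, z forward; pixel columns grow to the right and rows downward; lengths in m; the calibration is good to about 2 mm. A picture is of the moment at which its call begins. There is no depth.
- robot.sign_off(): hands the job in, once; it reports no verdict.
The state is a dict: "time": time; "joint_positions": joint angles; "qvel": joint speeds; "effort": joint torques, N m; "position": TCP position; "eef_rot": TCP orientation; "contact_force": force on the tool from outside, world axes, zero at the start; "ft_torque": the same for the moment, N m; "opening": finger opening in m.
Only numpy, scipy, OpenCV 4.12 (cv2) and the standard library are available. Lean on these libraries where they do the work, as an engineer would, in place of code of your own. Each camera call takes 0.05 s, during which the arm holds its last target.

## Task

Check whether the tang hole of the turned file handle in the vise was bored true: take the green-ended gauge pin from its block, stand it fully home in the hole in the brass ferrule and let go of it. Then pick up the loupe by its handle and hold it level over the pin, the middle of the lens straight above the hole and at the height of the red pointer on the height gauge, without bumping the vise, pin or gauge. Finish while still holding the loupe steady there, and leave the other pins, the gauge's setting and everything else on the bench as they are.

Things in the scene. Friction and masses are not known exactly. Their poses are not given: they have to be found in the camera images.
- vise: blue drill-press vise, fixed to the bench, 175 x 92 mm and 68 mm high, with a turned wooden file handle clamped upright between wooden jaw liners, its brass ferrule (outside diameter 24 mm) up. Origin on the bench under the hole's axis; z up; the screw and its T-bar stick out to -x (to 125 mm from the origin, 46 mm high)
- bore_mouth (a point): centre of the open mouth of the hole, level with the ferrule's flat top rim, 122 mm above the bench. The hole is round, 11.6 mm in diameter, 25 mm deep, straight down
- pin_block: dark wood block 44 x 112 x 35 mm, fixed to the bench, with three gauge pins standing in a row along its y, 34 mm apart (yellow-ended at -y, green in the middle, red at +y). Origin at the centre of its underside
- pin_mid_center (a point): half-way up the steel gauge pin with the green end: a plain round pin, 10 mm in diameter, 60 mm long, 30 to 48 g, foot chamfered 1.5 mm; the top 12 mm is green. z runs along the pin, up. At the start it stands upright in the block, the upper 35 mm out of it, 70 mm above the bench at the top
- pin_tip (a point): centre of the green-ended pin's foot, 30 mm below its centre
- pin_small_center (a point): half-way up the yellow-ended pin, 8 mm in diameter, 60 mm long; stays in the block
- pin_large_center (a point): half-way up the red-ended pin, 12 mm in diameter, 60 mm long; stays in the block
- lens (a point): middle of the loupe's lens. The loupe is a hand lens of 0.08 to 0.17 kg lying flat on the bench: round dark bezel 68 mm outside diameter and 12 mm thick, glass 60 mm, straight handle; 191 mm long. This point lies 6 mm above the underside; x points from the handle to the lens in the lens plane, z square to the lens, up as it lies
- loupe_grip (a point): where to grip the loupe: on the wooden handle's axis, 88 mm behind the lens middle (-x) and 8 mm above the underside. The handle is a rounded bar 18 mm wide (y) and 16 mm thick (z), reaching 21 mm from here towards the lens and 69 mm the other way. Same axes as lens
- gauge: height gauge, fixed: grey foot 70 x 64 mm, upright steel rule 26 mm wide to 270 mm high, with a black slide carrying the pointer towards its -x. Origin under the rule
- focus_mark (a point): tip of the gauge's red pointer, at mid-thickness (4 mm). Its height is where the middle of the lens is to be held; 190 to 225 mm above the bench. The tip is 54 mm in front of the rule. The slide stays by friction; do not move it
- honing_stone: grey sharpening stone 95 x 36 x 18 mm lying flat, long along x; origin at the centre of the underside
- wax_tin: round tin with a white lid and green band, 72 mm in diameter, 45 mm high; origin at the centre of the underside
- bobbin: turned wooden bobbin, 48 mm in diameter, 66 mm high, upright; origin at the centre of the underside
- offcut: wooden offcut 85 x 45 x 30 mm; origin at the centre of the underside
There are look-alikes about, which are no part of the job. There is more than one size of the vise; the job needs the larger.

How it is judged (in metres and radians):
On the way:
1. the green-ended pin stands fully home in the hole, let go (z of pin_tip in the frame of bore_mouth below -0.021 m and horizontal distance between pin_tip and bore_mouth below 0.004 m and angle between pin_mid's own z axis and vertical below 0.12 rad and contact force between pin_mid and the fingers below 0.1 N), for 0.3 s.
At the end, for the whole second after the job is handed in: Pin at least 21 of 25 mm into the hole, within 4 mm of its axis, within 7 degrees of upright. Loupe still, held by the fingers alone, touching no vise, pin or gauge: lens middle within 10 mm of straight above the hole and 8 mm of the pointer's height, lens within 7 degrees of level (z of pin_tip in the frame of bore_mouth below -0.021 m and horizontal distance between pin_tip and bore_mouth below 0.004 m and angle between each of pin_mid, lens's own z axis and vertical below 0.12 rad and horizontal distance between lens and bore_mouth below 0.01 m and z of lens in the frame of focus_mark between -0.008 and 0.008 m and linear speed of loupe below 0.03 m/s and angular speed of loupe below 0.2 rad/s and contact force between loupe and the fingers above 1 N and contact force between loupe and vise below 0.2 N and contact force between loupe and pin_mid below 0.2 N and contact force between loupe and gauge below 0.2 N); the arm keeps its last pose, push and grip.
It fails at once if the loupe is bumped against the vise, the pin or the gauge (over 5 N) (contact force between loupe and vise above 5 N or contact force between loupe and pin_mid above 5 N or contact force between loupe and gauge above 5 N).
It fails at once if another pin is pulled from its hole or shifted by over 12 mm (distance of any of pin_small_center, pin_large_center from where it was at the start of the episode above 0.012 m).
It fails at once if the gauge's pointer is shifted by over 4 mm (distance of focus_mark from where it was at the start of the episode above 0.004 m).
It fails at once if another thing on the bench is pushed by over 30 mm (distance of any of honing_stone, wax_tin, bobbin, offcut from where it was at the start of the episode above 0.03 m).
It also fails if it takes over 64 s, if anything falls off the work surface, if the arm or the gripper's body presses on something with over 40 N, if the wrist force passes 120 N, or if a joint passes its speed limit or range.

## Working session

There is one attempt and no reset: what is moved stays moved. The work goes in short steps, Python scripts to look and compute and a tool call to move; the robot and the scene stay as the last step left them, time stands still between calls to the robot, and variables do not carry over. Pictures are saved under pics/ and viewed, and the job is handed in when it is done.

Besides the shell and the picture viewer there is one more tool, called as name(argument=value, ...) on one line, values as JSON. send_rows: Moves the arm, as the interface text tells. Its arguments: {"type":"object","properties":{"rows":{"type":"array","items":{"type":"array","items":{"type":"number"}}},"grip_force":{"type":"number"}},"required":["rows"]}

```bash
mkdir -p pics
cat > h.py <<'E'
import numpy as np, cv2
from plant import robot, viewer
def snap(n,f=None):
    s=viewer.snapshot(n); s['R']=cv2.Rodrigues(np.array(s['rvec'],float))[0]; s['t']=np.array(s['tvec'],float).ravel()
    if f: cv2.imwrite('pics/'+f,s['pixels'])
    return s
def ray(s,u,v):
    d=s['R'].T@np.array([(u-s['cx'])/s['fx'],(v-s['cy'])/s['fy'],1]); return -s['R'].T@s['t'],d
def atz(s,u,v,z):
    c,d=ray(s,u,v); return c+d*(z-c[2])/d[2]
def proj(s,p):
    q=s['R']@np.array(p,float)+s['t']; return np.array([s['fx']*q[0]/q[2]+s['cx'],s['fy']*q[1]/q[2]+s['cy']])
def tri(obs):
    A=np.zeros((3,3));b=np.zeros(3)
    for s,u,v in obs:
        c,d=ray(s,u,v);d/=np.linalg.norm(d);M=np.eye(3)-np.outer(d,d);A+=M;b+=M@c
    return np.linalg.solve(A,b)
E
python3 - <<'E'
from h import *
print(robot.observe())
import pickle
D={}
for n in ['scene','top','wrist']:
    s=snap(n,n+'0.png');D[n]=s;print(n,-s['R'].T@s['t'],s['fx'],s['R'][2])
pickle.dump(D,open('d0.pkl','wb'))
E
```

```text
{'time': 0.0, 'joint_positions': array([-6.60603345e+01,  5.00947415e+00,  1.00345520e+01,  9.50984764e+01,
        4.55379876e-04,  9.00014741e+01]), 'qvel': array([-0.03974794, -0.04007195,  0.00149559,  0.02881254,  0.02643876,
       -0.00554421]), 'effort': array([-6.35956876e-04, -5.20391035e+01,  4.64799500e+01,  1.64222176e-02,
       -7.78387948e-05,  1.51760535e-06]), 'position': array([ 0.22317651, -0.5026844 ,  0.4039994 ]), 'eef_rot': array([-90.3539961 ,  89.92660005, 113.58419501]), 'contact_force': array([ 0.16269167, -0.55346533, -0.07471806]), 'ft_torque': array([ 0.05268197, -0.0177705 ,  0.01764801]), 'opening': 0.0853835518485173}
scene [1.21498954 0.38410224 0.89112517] 471.1896489781014 [-0.58536417 -0.41433714 -0.6969028 ]
top [ 0.32169189 -0.05069186  1.4502575 ] 483.87638058241544 [ 0.1782149  -0.01260086 -0.9839109 ]
wrist [ 0.28482577 -0.47463133  0.37479881] 308.29109338273736 [-0.24824485 -0.10826925 -0.96262779]
```

View pics/scene0.png

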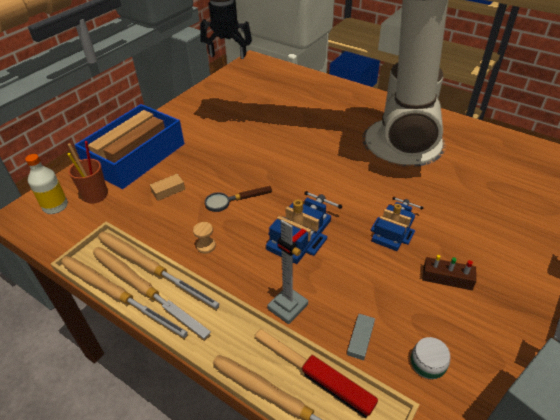

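View pics/top0.png

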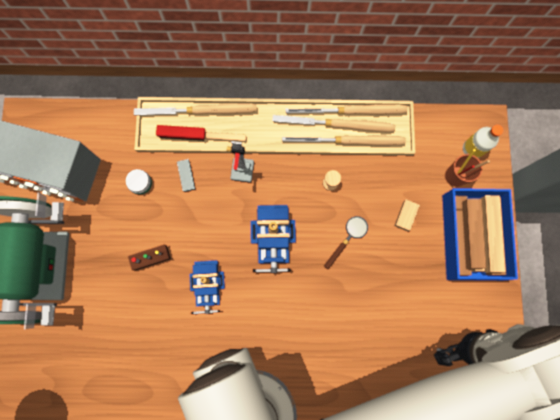

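View pics/wrist0.png

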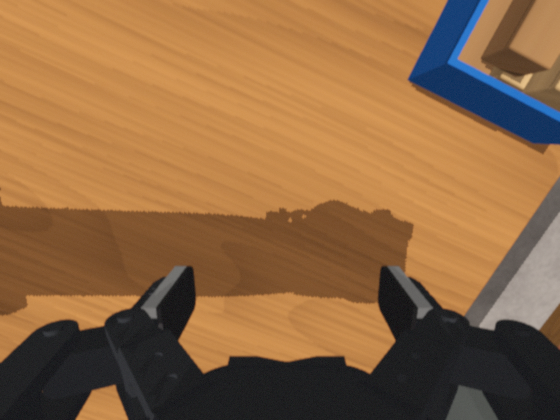

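The scene shows two vises. The blue one at top-view (273,232) is clearly larger than the one at (207,283), so it should be the job's vise. The pin block is at (149,258), the loupe at (357,228) and the gauge at (241,165). I'll enlarge these to confirm.

Run:
```python
import pickle,cv2,numpy as np
D=pickle.load(open('d0.pkl','rb'))
def cr(n,x,y,w,h,k):
    return cv2.resize(D[n]['pixels'][y:y+h,x:x+w],None,fx=k,fy=k,interpolation=cv2.INTER_CUBIC)
a=cr('top',180,130,130,100,6)  # gauge+vise
cv2.imwrite('pics/c1.png',a)
cv2.imwrite('pics/c2.png',cr('top',185,200,120,96,6))
cv2.imwrite('pics/c3.png',np.hstack([cr('top',120,235,60,50,6),cr('top',315,210,70,60,6)[:300]]))
cv2.imwrite('pics/c4.png',cr('scene',255,185,90,100,6))
cv2.imwrite('pics/c5.png',np.hstack([cr('scene',415,245,70,50,6),cr('scene',195,175,60,50,6)]))
```

```text
(no output)
```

View pics/c1.png

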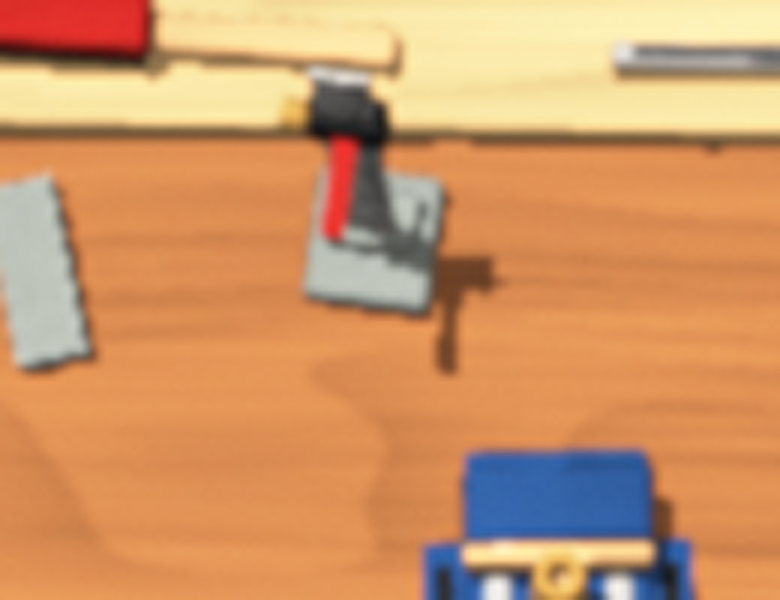

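View pics/c2.png

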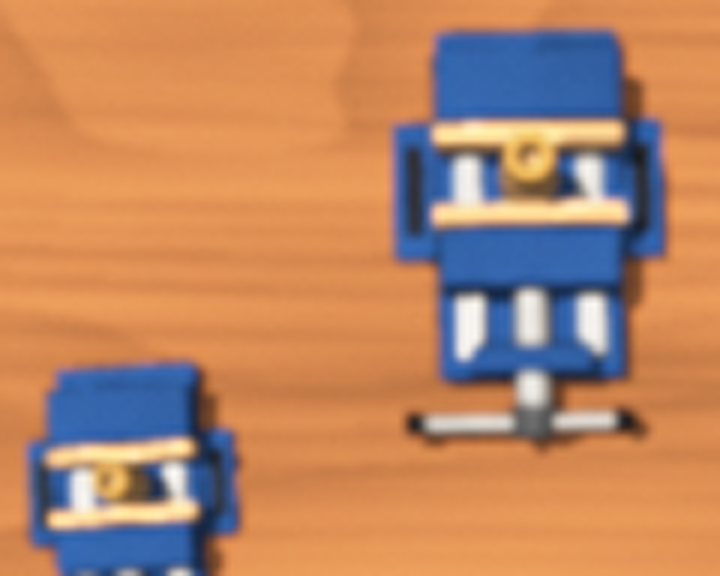

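View pics/c3.png

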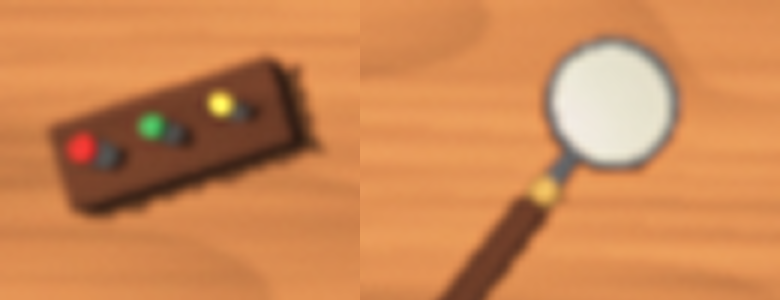

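View pics/c4.png

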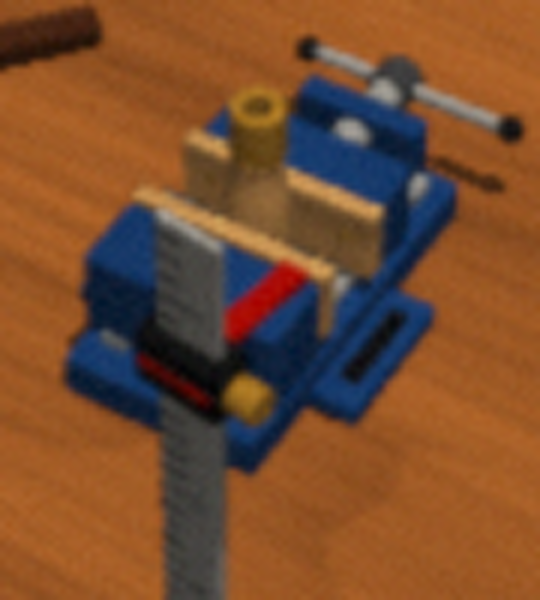

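View pics/c5.png

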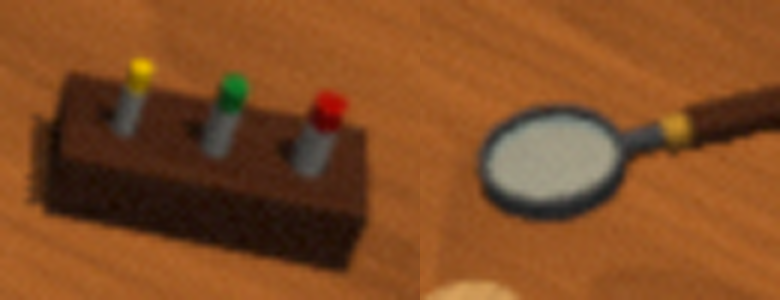

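Run:
```python
import pickle
from h import *
np.set_printoptions(precision=4,suppress=True)
D=pickle.load(open('d0.pkl','rb'));T,S=D['top'],D['scene']
for nm,t,s,z in [('bore',(273.2,226.2),(298.2,202.6),.122),('green',(145,255.8),(454,258.5),.07),('yel',(156.6,252.2),(438.3,257.3),.07),('red',(133.5,259.7),(469.8,262.3),.07),('ptr',(235.5,169.3),(304.8,229.5),.2),('lens',(356.8,226.9),(216.8,201.5),.012)]:
    print(nm,'tri',tri([(T,*t),(S,*s)]),'top@z',atz(T,*t,z),'scene@z',atz(S,*s,z))
print('handle end',atz(T,328,266,.012))
# hough on loupe handle: dark brown pixels
hsv=cv2.cvtColor(T['pixels'],cv2.COLOR_BGR2HSV)
p=T['pixels'].astype(int);m=(p[...,2]<130)&(p[...,2]>p[...,0]);mm=np.zeros_like(m);mm[232:272,320:356]=m[232:272,320:356]
y,x=np.nonzero(mm);print(len(x),x.mean(),y.mean(),x.min(),x.max(),y.min(),y.max())
c=np.array([x.mean(),y.mean()]);w,V=np.linalg.eigh(np.cov(x,y));print(V[:,1])
a=atz(T,*(c+15*V[:,1]),.012);b=atz(T,*(c-15*V[:,1]),.012);print(a,b,np.degrees(np.arctan2(*(b-a)[[1,0]])))
```

```text
bore tri [ 0.5277 -0.0561  0.1181] top@z [ 0.528  -0.0577  0.122 ] scene@z [ 0.5305 -0.0523  0.122 ]
green tri [0.4465 0.3071 0.0687] top@z [0.4467 0.3056 0.07  ] scene@z [0.4471 0.3083 0.07  ]
yel tri [0.4576 0.276  0.0636] top@z [0.4573 0.2733 0.07  ] scene@z [0.4628 0.2779 0.07  ]
red tri [0.4353 0.3398 0.0659] top@z [0.4353 0.3375 0.07  ] scene@z [0.4386 0.3411 0.07  ]
ptr tri [0.6652 0.0467 0.2067] top@z [0.6683 0.045  0.2   ] scene@z [0.6588 0.0457 0.2   ]
lens tri [ 0.5459 -0.3099  0.0056] top@z [ 0.5459 -0.3102  0.012 ] scene@z [ 0.5501 -0.3032  0.012 ]
handle end [ 0.4275 -0.2222  0.012 ]
167 335.6646706586826 254.25149700598803 325 351 233 268
[-0.6047  0.7964]
[ 0.4269 -0.218   0.012 ] [ 0.4988 -0.273   0.012 ] -37.4375931671752
```

```bash
cat >> h.py <<'E'
from scipy.spatial.transform import Rotation as Ro
np.set_printoptions(precision=4,suppress=True)
def pose():
    o=robot.observe(); return np.array(o['position']),Ro.from_euler('xyz',o['eef_rot'],degrees=True),o
def down(jaw,ref=None):
    # tool x down, tool y at world angle jaw (deg); pick nearest half turn
    best=None
    for a in (jaw,jaw+180):
        y=np.array([np.cos(np.radians(a)),np.sin(np.radians(a)),0]);x=np.array([0,0,-1.]);R=Ro.from_matrix(np.c_[x,y,np.cross(x,y)])
        if ref is None: return R
        g=(ref.inv()*R).magnitude()
        if best is None or g<best[0]: best=(g,R)
    return best[1]
def plan(p,jaw,n,flip=False):
    p0,R0,o=pose();R=down(jaw,R0)
    if flip: R=down(jaw+180*0,None)
    dv=(R0.inv()*R).as_rotvec();p=np.array(p)
    print('pos',p0,'tooly ang',np.degrees(np.arctan2(*R0.as_matrix()[[1,0],1])),'dist',p-p0,'rot',np.degrees(dv),'j',o['joint_positions'],'F',o['contact_force'],'op',o['opening'],'t',o['time'])
    for k in range(n):
        Rk=R0*Ro.from_rotvec(dv*k/n); d=Rk.inv().apply((p-p0)/n)
        print(np.round(d,4).tolist()+np.round(dv/n,4).tolist())
E
python3 - <<'E'
from h import *
plan([.45,.306,.38],19,24)
E
```

```text
pos [ 0.2232 -0.5027  0.4041] tooly ang -66.06376993840297 dist [ 0.2268  0.8087 -0.0241] rot [-85.0638  -0.0417   0.0475] j [-66.0617   5.0039  10.0449  95.0985  -0.0012  90.002 ] F [ 0.8356  0.1476 -0.1368] op 0.08564121804601592 t 0.15
[0.001, -0.027, -0.0223, -0.0619, -0.0, 0.0]
[0.001, -0.0255, -0.0239, -0.0619, -0.0, 0.0]
[0.001, -0.024, -0.0255, -0.0619, -0.0, 0.0]
[0.001, -0.0224, -0.0269, -0.0619, -0.0, 0.0]
[0.001, -0.0207, -0.0282, -0.0619, -0.0, 0.0]
[0.001, -0.0189, -0.0295, -0.0619, -0.0, 0.0]
[0.001, -0.017, -0.0306, -0.0619, -0.0, 0.0]
[0.001, -0.0151, -0.0316, -0.0619, -0.0, 0.0]
[0.001, -0.0131, -0.0324, -0.0619, -0.0, 0.0]
[0.001, -0.0111, -0.0332, -0.0619, -0.0, 0.0]
[0.001, -0.009, -0.0338, -0.0619, -0.0, 0.0]
[0.001, -0.0069, -0.0343, -0.0619, -0.0, 0.0]
[0.001, -0.0048, -0.0347, -0.0619, -0.0, 0.0]
[0.001, -0.0026, -0.0349, -0.0619, -0.0, 0.0]
[0.001, -0.0005, -0.035, -0.0619, -0.0, 0.0]
[0.001, 0.0017, -0.035, -0.0619, -0.0, 0.0]
[0.001, 0.0038, -0.0348, -0.0619, -0.0, 0.0]
[0.001, 0.006, -0.0345, -0.0619, -0.0, 0.0]
[0.001, 0.0081, -0.034, -0.0619, -0.0, 0.0]
[0.001, 0.0102, -0.0335, -0.0619, -0.0, 0.0]
[0.001, 0.0123, -0.0328, -0.0619, -0.0, 0.0]
[0.001, 0.0143, -0.032, -0.0619, -0.0, 0.0]
[0.001, 0.0162, -0.031, -0.0619, -0.0, 0.0]
[0.001, 0.0181, -0.03, -0.0619, -0.0, 0.0]
```

send_rows(rows=[[0,0.001,-0.027,-0.022,-0.062,0,0],[0,0.001,-0.0255,-0.024,-0.062,0,0],[0,0.001,-0.024,-0.0255,-0.062,0,0],[0,0.001,-0.0225,-0.027,-0.062,0,0],[0,0.001,-0.0205,-0.028,-0.062,0,0],[0,0.001,-0.019,-0.0295,-0.062,0,0],[0,0.001,-0.017,-0.0305,-0.062,0,0],[0,0.001,-0.015,-0.0315,-0.062,0,0]])

```text
time: 0.82
position: [0.2968, -0.2279, 0.3908]
eef_rot: [-108.2, 89.6, 124.8]
contact_force: [0.9, -0.0, 0.5]
opening: 0.0855
```

send_rows(rows=[[0,0.001,-0.013,-0.0325,-0.062,0,0],[0,0.001,-0.011,-0.033,-0.062,0,0],[0,0.001,-0.009,-0.034,-0.062,0,0],[0,0.001,-0.007,-0.0345,-0.062,0,0],[0,0.001,-0.005,-0.0345,-0.062,0,0],[0,0.001,-0.0025,-0.035,-0.062,0,0],[0,0.001,-0.0005,-0.035,-0.062,0,0],[0,0.001,0.0015,-0.035,-0.062,0,0]])

```text
time: 1.48
position: [0.3643, 0.0575, 0.3838]
eef_rot: [-166.8, 89.7, 96.0]
contact_force: [0.0, 0.4, 0.2]
opening: 0.0854
```

Run:
```python
from h import *
s=snap('wrist','w1.png')
plan([.447,.306,.36],19,16)
for p in [[.528,-.057,.122],[.447,.306,.07],[.665,.047,.207]]: print(proj(s,p))
```

```text
pos [0.3652 0.062  0.3833] tooly ang -6.744568920855144 dist [ 0.0818  0.244  -0.0233] rot [-25.7448  -0.4813  -0.0027] j [  9.4973 -19.8867 -14.5595  95.2965   0.4763 106.2425] F [-2.1382  0.5926 -2.1314] op 0.08535603408002114 t 1.5333
[0.0016, 0.0033, -0.0157, -0.0281, -0.0005, -0.0]
[0.0016, 0.0037, -0.0156, -0.0281, -0.0005, -0.0]
[0.0016, 0.0042, -0.0155, -0.0281, -0.0005, -0.0]
[0.0016, 0.0046, -0.0154, -0.0281, -0.0005, -0.0]
[0.0015, 0.005, -0.0153, -0.0281, -0.0005, -0.0]
[0.0015, 0.0055, -0.0151, -0.0281, -0.0005, -0.0]
[0.0015, 0.0059, -0.015, -0.0281, -0.0005, -0.0]
[0.0015, 0.0063, -0.0148, -0.0281, -0.0005, -0.0]
[0.0015, 0.0067, -0.0146, -0.0281, -0.0005, -0.0]
[0.0015, 0.0071, -0.0144, -0.0281, -0.0005, -0.0]
[0.0015, 0.0075, -0.0142, -0.0281, -0.0005, -0.0]
[0.0015, 0.0079, -0.014, -0.0281, -0.0005, -0.0]
[0.0015, 0.0083, -0.0138, -0.0281, -0.0005, -0.0]
[0.0015, 0.0087, -0.0135, -0.0281, -0.0005, -0.0]
[0.0015, 0.0091, -0.0133, -0.0281, -0.0005, -0.0]
[0.0015, 0.0094, -0.013, -0.0281, -0.0005, -0.0]
[492.3113 325.9513]
[ 358.0572 -134.8995]
[892.682  218.5368]
```

View pics/w1.png

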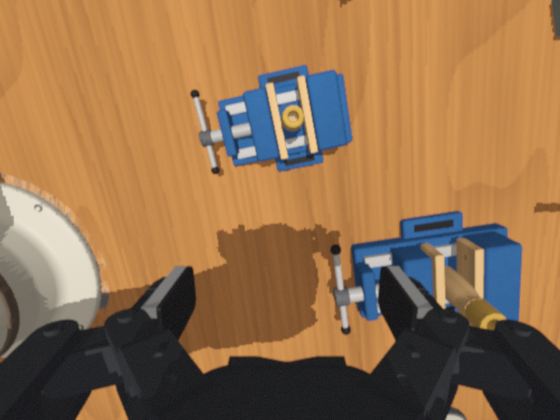

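The wrist view shows the small vise at (300,118) and the larger one at (450,270), with its ferrule at about (488,315). The larger one is the job's vise. Next I'll go on to the pin block.

send_rows(rows=[[0,0.003,0.007,-0.031,-0.056,-0.001,0],[0,0.003,0.009,-0.031,-0.056,-0.001,0],[0,0.003,0.0105,-0.0305,-0.056,-0.001,0],[0,0.003,0.0125,-0.03,-0.056,-0.001,0],[0,0.003,0.014,-0.029,-0.056,-0.001,0],[0,0.003,0.016,-0.028,-0.056,-0.001,0],[0,0.003,0.0175,-0.027,-0.056,-0.001,0],[0,0.003,0.018,-0.026,-0.056,-0.001,0]])

```text
time: 2.2
position: [0.4497, 0.317, 0.3589]
eef_rot: [41.0, 89.9, -28.7]
contact_force: [-0.3, -0.3, 0.4]
opening: 0.0853
```

Run:
```python
from h import *
s=snap('wrist','w2.png')
import pickle;pickle.dump(s,open('w2.pkl','wb'))
plan([.447,.306,.26],19,8)
for p in [[.528,-.057,.122],[.447,.306,.07],[.665,.047,.207]]: print(proj(s,p))
```

```text
pos [0.4508 0.3209 0.3566] tooly ang 20.57370351050879 dist [-0.0038 -0.0149 -0.0966] rot [ 1.5737  0.0233 -0.016 ] j [ 35.4512   4.6988   4.4469  89.739   -0.0267 104.8775] F [-5.8529 -0.9467 -3.824 ] op 0.08517615273438604 t 2.25
[0.0121, -0.0011, 0.0016, 0.0034, 0.0001, -0.0]
[0.0121, -0.0011, 0.0016, 0.0034, 0.0001, -0.0]
[0.0121, -0.0011, 0.0016, 0.0034, 0.0001, -0.0]
[0.0121, -0.0011, 0.0016, 0.0034, 0.0001, -0.0]
[0.0121, -0.0011, 0.0016, 0.0034, 0.0001, -0.0]
[0.0121, -0.0011, 0.0016, 0.0034, 0.0001, -0.0]
[0.0121, -0.0011, 0.0016, 0.0034, 0.0001, -0.0]
[0.0121, -0.0011, 0.0016, 0.0034, 0.0001, -0.0]
[233.4546 576.1124]
[279.9195 222.6924]
[435.8702 693.1763]
```

View pics/w2.png

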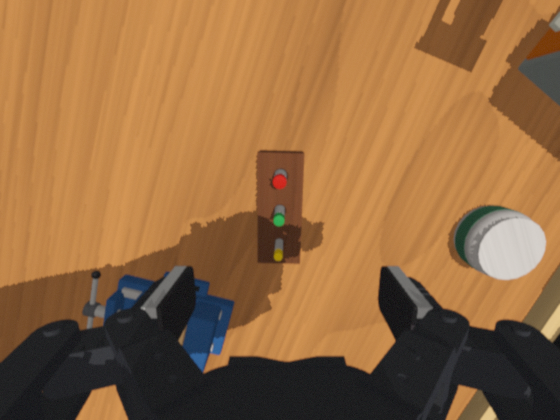

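Run:
```python
from h import *
import pickle
s=pickle.load(open('w2.pkl','rb'));p=s['pixels'];h=cv2.cvtColor(p,cv2.COLOR_BGR2HSV)
for n,lo,hi in [('g',45,80),('y',22,35)]:
    m=(h[...,0]>lo)&(h[...,0]<hi)&(h[...,1]>140)&(h[...,2]>70);mm=m*0;mm[160:275,262:300]=m[160:275,262:300]
    y,x=np.nonzero(mm);print(n,len(x),x.mean(),y.mean(),y.min(),y.max(),atz(s,x.mean(),y.mean(),.07))
m=((h[...,0]<5)|(h[...,0]>174))&(h[...,1]>190);mm=m*0;mm[160:200,262:300]=m[160:200,262:300];y,x=np.nonzero(mm);print(len(x),x.mean(),y.mean(),atz(s,x.mean(),y.mean(),.07))
cv2.imwrite('pics/w2c.png',cv2.resize(p[140:275,230:330],None,fx=5,fy=4.4,interpolation=cv2.INTER_CUBIC))
```

```text
g 100 278.5 219.24 214 225 [0.4448 0.3085 0.07  ]
y 85 277.8705882352941 254.65882352941176 249 260 [0.4556 0.2769 0.07  ]
160 278.9375 181.55 [0.4338 0.3399 0.07  ]
```

View pics/w2c.png

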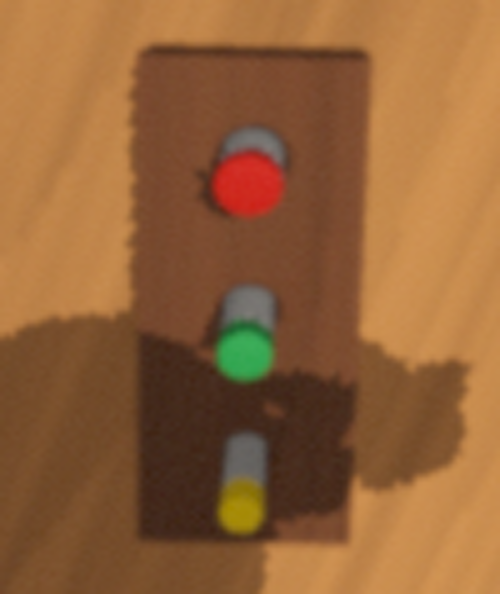

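send_rows(rows=[[0,0.012,-0.001,0.0015,0.0035,0,0],[0,0.012,-0.001,0.0015,0.0035,0,0],[0,0.012,-0.001,0.0015,0.0035,0,0],[0,0.012,-0.001,0.0015,0.0035,0,0],[0,0.012,-0.001,0.0015,0.0035,0,0],[0,0.012,-0.001,0.0015,0.0035,0,0],[0,0.012,-0.001,0.0015,0.0035,0,0],[0,0,0,0,0,0,0]])

```text
time: 2.92
position: [0.447, 0.3081, 0.263]
eef_rot: [-69.4, 89.6, -140.3]
contact_force: [-0.5, -0.3, -1.0]
opening: 0.0854
```

The crop shows the three pins in a row: yellow at wrist pixel (278,255), green in the middle at (278.5,219) and red at (279,181.5). They measure about 33 mm apart against the 34 mm given, so the green pin is confirmed.

Run:
```python
from h import *
s=snap('wrist','w3.png');p=s['pixels'];h=cv2.cvtColor(p,cv2.COLOR_BGR2HSV)
m=(h[...,0]>45)&(h[...,0]<80)&(h[...,1]>140)&(h[...,2]>60);mm=m*0;mm[100:330,240:320]=m[100:330,240:320]
y,x=np.nonzero(mm);print(len(x),x.mean(),y.mean(),x.min(),x.max(),y.min(),y.max(),atz(s,x.mean(),y.mean(),.069))
g=(atz(s,x.mean(),y.mean(),.07));plan([.4455,.308,.216],19,8)
```

```text
260 286.9923076923077 252.40769230769232 279 294 243 262 [0.4448 0.3087 0.069 ]
pos [0.4472 0.3083 0.2642] tooly ang 19.15093493301289 dist [-0.0017 -0.0003 -0.0482] rot [0.1513 0.1284 0.3281] j [ 34.5904   3.8238  -6.674   79.8527  -0.036  105.4392] F [ 0.1337  0.6047 -0.0178] op 0.08536168775249449 t 2.9667
[0.006, -0.0002, -0.0, 0.0003, 0.0003, 0.0007]
[0.006, -0.0002, -0.0, 0.0003, 0.0003, 0.0007]
[0.006, -0.0002, -0.0, 0.0003, 0.0003, 0.0007]
[0.006, -0.0002, -0.0, 0.0003, 0.0003, 0.0007]
[0.006, -0.0002, -0.0, 0.0003, 0.0003, 0.0007]
[0.006, -0.0002, -0.0, 0.0003, 0.0003, 0.0007]
[0.006, -0.0002, -0.0, 0.0003, 0.0003, 0.0007]
[0.006, -0.0002, -0.0, 0.0003, 0.0003, 0.0007]
```

View pics/w3.png

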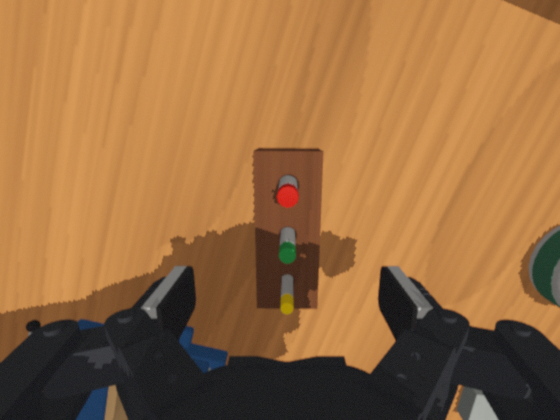

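send_rows(rows=[[0,0.006,0,0,0,0,0.0005],[0,0.006,0,0,0,0,0.0005],[0,0.006,0,0,0,0,0.0005],[0,0.006,0,0,0,0,0.0005],[0,0.006,-0.0005,0,0,0,0.0005],[0,0.006,-0.0005,0,0,0,0.0005],[0,0.006,-0.0005,0,0,0,0.0005],[0,0.003,0,0,0,0,0]])

```text
time: 3.63
position: [0.4462, 0.3074, 0.2181]
eef_rot: [69.2, 89.8, -1.7]
contact_force: [-0.1, -0.6, -0.1]
opening: 0.0852
```

Run:
```python
from h import *
s=snap('wrist','w4.png')
plan([.4455,.308,.216],19,1)
```

```text
pos [0.4461 0.3074 0.2176] tooly ang 19.09498214253337 dist [-0.0006  0.0006 -0.0016] rot [ 0.0949  0.0686 -0.1075] j [ 34.5862   4.3824 -11.2892  74.2432  -0.0949 105.4912] F [ 1.0809 -0.824   0.1023] op 0.08582093624056603 t 3.6833
[0.0016, -0.0004, -0.0008, 0.0017, 0.0012, -0.0019]
```

View pics/w4.png

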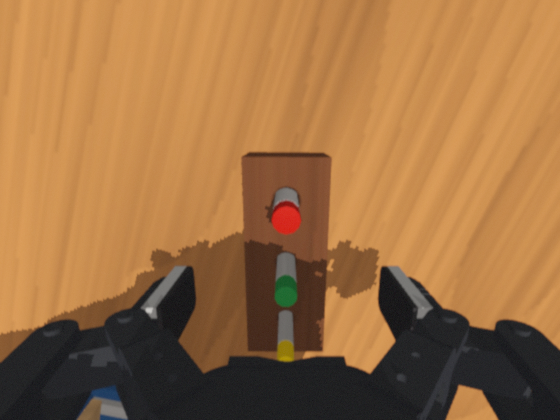

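The green end at (286,291) is centred between the fingertips at (190,285) and (384,285), so I'll close the gripper.

send_rows(rows=[[120,0.001,0,-0.0005,0,0,0],[200,0,0,0,0,0,0],[255,0,0,0,0,0,0],[255,0,0,0,0,0,0],[255,0,0,0,0,0,0],[255,0,0,0,0,0,0],[255,0,0,0,0,0,0],[255,0,0,0,0,0,0]], grip_force=40)

```text
time: 4.35
position: [0.4461, 0.3082, 0.2173]
eef_rot: [73.6, 89.8, 2.7]
contact_force: [-1.3, -0.2, -0.7]
opening: 0.0085
```

Run:
```python
from h import *
s=snap('wrist','w5.png')
plan([.4455,.308,.33],19,8)
```

```text
pos [0.4462 0.3082 0.2174] tooly ang 19.108546386435687 dist [-0.0007 -0.0002  0.1126] rot [ 0.1085  0.0461 -0.1701] j [ 34.6541   4.417  -11.2789  74.1528  -0.0901 105.5455] F [-0.8894  0.1078 -0.9591] op 0.008797796495476774 t 4.4
[-0.0141, -0.0, 0.0, 0.0002, 0.0001, -0.0004]
[-0.0141, -0.0, 0.0, 0.0002, 0.0001, -0.0004]
[-0.0141, -0.0001, 0.0, 0.0002, 0.0001, -0.0004]
[-0.0141, -0.0001, 0.0, 0.0002, 0.0001, -0.0004]
[-0.0141, -0.0001, 0.0, 0.0002, 0.0001, -0.0004]
[-0.0141, -0.0001, 0.0, 0.0002, 0.0001, -0.0004]
[-0.0141, -0.0001, -0.0, 0.0002, 0.0001, -0.0004]
[-0.0141, -0.0001, -0.0, 0.0002, 0.0001, -0.0004]
```

View pics/w5.png

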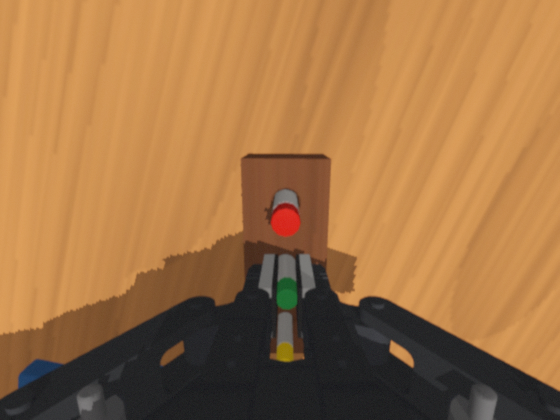

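send_rows(rows=[[255,-0.01,0,0,0,0,0],[255,-0.016,0,0,0,0,0],[255,-0.02,0,0,0,0,0],[255,-0.022,0,0,0,0,0],[255,-0.022,0,0,0,0,0],[255,-0.022,0,0,0,0,0],[255,-0.022,0,0,0,0,0],[255,-0.02,0,0,0,0,0]])

```text
time: 5.07
position: [0.4444, 0.3072, 0.3778]
eef_rot: [-50.7, 89.8, -121.6]
contact_force: [1.0, -0.2, -0.7]
opening: 0.0086
```

Run:
```python
from h import *
s=snap('wrist','w6.png')
plan([.528,-.057,.375],0,16)
```

```text
pos [0.4445 0.3073 0.3822] tooly ang 19.104584410283014 dist [ 0.0835 -0.3643 -0.0072] rot [19.1045  0.0484 -0.1299] j [ 34.6779   3.1624   5.6552  92.3962  -0.0985 105.5733] F [-1.9168 -0.7086  3.328 ] op 0.008382498496747371 t 5.1167
[0.0005, -0.0025, 0.0232, 0.0208, 0.0001, -0.0001]
[0.0005, -0.002, 0.0233, 0.0208, 0.0001, -0.0001]
[0.0005, -0.0015, 0.0233, 0.0208, 0.0001, -0.0001]
[0.0005, -0.0011, 0.0233, 0.0208, 0.0001, -0.0001]
[0.0005, -0.0006, 0.0234, 0.0208, 0.0001, -0.0001]
[0.0005, -0.0001, 0.0234, 0.0208, 0.0001, -0.0001]
[0.0005, 0.0004, 0.0234, 0.0208, 0.0001, -0.0001]
[0.0005, 0.0009, 0.0233, 0.0208, 0.0001, -0.0001]
[0.0005, 0.0014, 0.0233, 0.0208, 0.0001, -0.0001]
[0.0005, 0.0019, 0.0233, 0.0208, 0.0001, -0.0001]
[0.0005, 0.0023, 0.0232, 0.0208, 0.0001, -0.0001]
[0.0005, 0.0028, 0.0232, 0.0208, 0.0001, -0.0001]
[0.0005, 0.0033, 0.0231, 0.0208, 0.0001, -0.0001]
[0.0005, 0.0038, 0.023, 0.0208, 0.0001, -0.0001]
[0.0005, 0.0043, 0.023, 0.0208, 0.0001, -0.0001]
[0.0005, 0.0047, 0.0229, 0.0208, 0.0001, -0.0001]
```

View pics/w6.png

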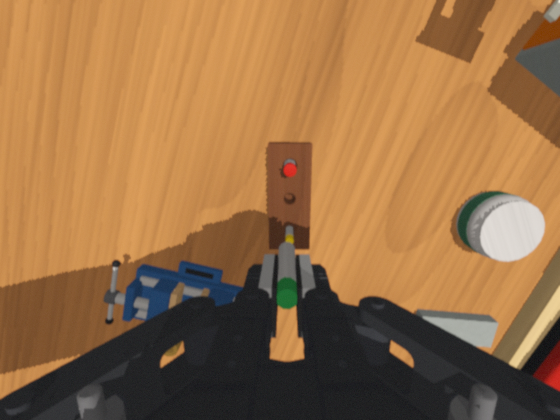

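Run:
```python
from h import *
plan([.528,-.105,.372],0,16)
```

```text
pos [0.4445 0.3073 0.3822] tooly ang 19.104584410283014 dist [ 0.0835 -0.4123 -0.0102] rot [19.1045  0.0484 -0.1299] j [ 34.6779   3.1624   5.6552  92.3962  -0.0985 105.5733] F [-1.9168 -0.7086  3.328 ] op 0.008382498496747371 t 5.1167
[0.0007, -0.0035, 0.0261, 0.0208, 0.0001, -0.0001]
[0.0007, -0.003, 0.0261, 0.0208, 0.0001, -0.0001]
[0.0007, -0.0024, 0.0262, 0.0208, 0.0001, -0.0001]
[0.0007, -0.0019, 0.0262, 0.0208, 0.0001, -0.0001]
[0.0007, -0.0013, 0.0263, 0.0208, 0.0001, -0.0001]
[0.0007, -0.0008, 0.0263, 0.0208, 0.0001, -0.0001]
[0.0007, -0.0002, 0.0263, 0.0208, 0.0001, -0.0001]
[0.0007, 0.0003, 0.0263, 0.0208, 0.0001, -0.0001]
[0.0007, 0.0009, 0.0263, 0.0208, 0.0001, -0.0001]
[0.0006, 0.0014, 0.0263, 0.0208, 0.0001, -0.0001]
[0.0006, 0.002, 0.0262, 0.0208, 0.0001, -0.0001]
[0.0006, 0.0025, 0.0262, 0.0208, 0.0001, -0.0001]
[0.0006, 0.0031, 0.0261, 0.0208, 0.0001, -0.0001]
[0.0006, 0.0036, 0.026, 0.0208, 0.0001, -0.0001]
[0.0006, 0.0041, 0.026, 0.0208, 0.0001, -0.0001]
[0.0006, 0.0047, 0.0259, 0.0208, 0.0001, -0.0001]
```

send_rows(rows=[[255,0,-0.002,0.013,0.0105,0,0],[255,0.0005,-0.0035,0.026,0.021,0,0],[255,0.0005,-0.003,0.026,0.021,0,0],[255,0.0005,-0.0025,0.026,0.021,0,0],[255,0.0005,-0.002,0.026,0.021,0,0],[255,0.0005,-0.0015,0.026,0.021,0,0],[255,0.0005,-0.001,0.026,0.021,0,0],[255,0.0005,-0.0005,0.026,0.021,0,0]])

```text
time: 5.78
position: [0.479, 0.1071, 0.3829]
eef_rot: [98.4, 89.5, 18.3]
contact_force: [-0.0, -0.4, -0.3]
opening: 0.0086
```

send_rows(rows=[[255,0.0005,0,0.026,0.021,0,0],[255,0.0005,0.001,0.026,0.021,0,0],[255,0.0005,0.0015,0.026,0.021,0,0],[255,0.0005,0.002,0.026,0.021,0,0],[255,0.0005,0.0025,0.026,0.021,0,0],[255,0.0005,0.003,0.026,0.021,0,0],[255,0.0005,0.0035,0.026,0.021,0,0],[255,0.0005,0.002,0.013,0.0105,0,0]])

```text
time: 6.45
position: [0.5104, -0.1019, 0.3794]
eef_rot: [95.5, 89.6, 5.6]
contact_force: [0.2, 0.3, -1.1]
opening: 0.0085
```

Run:
```python
from h import *
s=snap('wrist','w7.png')
plan([.528,-.1,.372],0,1)
print(proj(s,[.528,-.057,.122]))
```

```text
pos [ 0.5105 -0.103   0.3791] tooly ang -0.012678548557502929 dist [ 0.0175  0.003  -0.0071] rot [-0.0127 -0.0056 -0.3993] j [-11.428    0.2579   2.3355  91.6873   0.0846  78.5849] F [-1.395  -1.6988 -1.5529] op 0.008589952706244764 t 6.5
[0.0072, 0.0175, -0.003, -0.0002, -0.0001, -0.007]
[309.4987 164.5087]
```

View pics/w7.png

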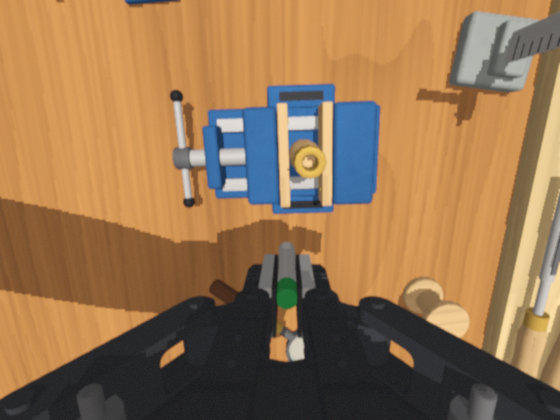

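Run:
```python
from h import *
s=snap('wrist');p=s['pixels'];import pickle;pickle.dump(s,open('w7.pkl','wb'))
h=cv2.cvtColor(p,cv2.COLOR_BGR2HSV)
cv2.imwrite('pics/w7c.png',np.hstack([cv2.resize(p[135:185,285:335],None,fx=8,fy=8,interpolation=cv2.INTER_CUBIC),cv2.resize(p[230:280,262:312],None,fx=8,fy=8,interpolation=cv2.INTER_CUBIC)]))
p0,R,o=pose()
for d in (.1473,.2073): print(d,p0+R.apply([d,0,0]),proj(s,p0+R.apply([d,0,0])))
m=(h[...,0]>45)&(h[...,0]<80)&(h[...,1]>140)&(h[...,2]>60);mm=m*0;mm[260:330,240:330]=m[260:330,240:330]
y,x=np.nonzero(mm);print(x.mean(),x.min(),x.max(),y.min(),y.max())
```

```text
0.1473 [ 0.5114 -0.1014  0.2318] [288.4294 293.6524]
0.2073 [ 0.5118 -0.1013  0.1718] [287.8734 243.8488]
286.420233463035 276 296 278 307
```

View pics/w7c.png

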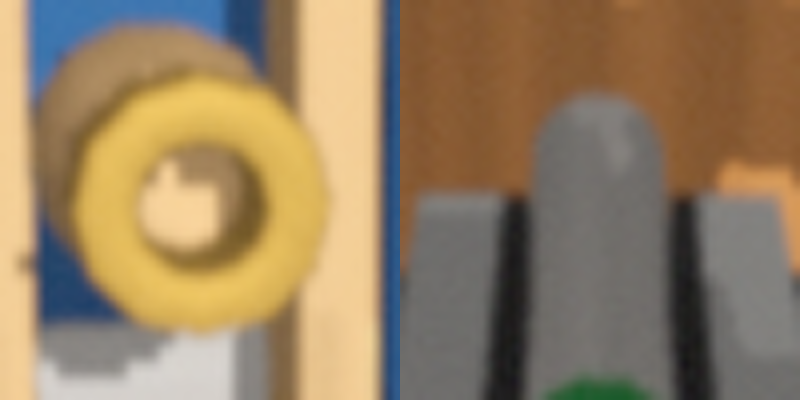

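Run:
```python
from h import *
import pickle
s=pickle.load(open('w7.pkl','rb'))
p0,R,o=pose()
print('raw',atz(s,309.8,159.8,.122),'corr',atz(s,310.7,157.8,.122))
d=p0+R.apply([.2073,0,0])
a=np.linspace(0,2*np.pi,73)
for r,z in ((.0035,0),(.005,.0015)):
  q=np.array([proj(s,d+[r*np.cos(t),r*np.sin(t),z]) for t in a]);print(q.min(0),q.max(0))
```

```text
raw [ 0.5282 -0.0548  0.122 ] corr [ 0.5289 -0.0534  0.122 ]
[282.1788 238.473 ] [293.5668 249.1714]
[279.7017 236.9692] [296.0952 252.358 ]
```

Run:
```python
from h import *
plan([.5285,-.055,.348],0,6)
```

```text
pos [ 0.5104 -0.1015  0.3791] tooly ang 0.03958414019979761 dist [ 0.0181  0.0465 -0.0311] rot [ 0.0398 -0.055  -0.3868] j [-11.2768   0.2133   2.2969  91.715    0.1297  78.6839] F [-0.5192 -0.3101 -0.6489] op 0.008537885909648659 t 6.55
[0.0052, 0.003, -0.0077, 0.0001, -0.0002, -0.0011]
[0.0052, 0.003, -0.0077, 0.0001, -0.0002, -0.0011]
[0.0052, 0.003, -0.0077, 0.0001, -0.0002, -0.0011]
[0.0052, 0.003, -0.0077, 0.0001, -0.0002, -0.0011]
[0.0052, 0.003, -0.0077, 0.0001, -0.0002, -0.0011]
[0.0052, 0.003, -0.0077, 0.0001, -0.0002, -0.0011]
```

send_rows(rows=[[255,0,0.003,-0.008,0,0,-0.001],[255,0.003,0.003,-0.008,0,0,-0.001],[255,0.005,0.003,-0.008,0,0,-0.001],[255,0.006,0.003,-0.008,0,0,-0.001],[255,0.006,0.003,-0.007,0,0,-0.001],[255,0.006,0.0025,-0.006,0,0,-0.001],[255,0.004,0,0,0,0,0],[255,0,0,0,0,0,0]])

```text
time: 7.22
position: [0.5285, -0.0475, 0.3456]
eef_rot: [-146.8, 89.9, 123.5]
contact_force: [-0.4, -0.5, 0.5]
opening: 0.0082
```

Run:
```python
from h import *
import pickle
D={n:snap(n) for n in ['wrist','top','scene']};pickle.dump(D,open('d8.pkl','wb'))
plan([.5285,-.055,.348],0,1)
p0,R,o=pose()
for n in D: print(n,proj(D[n],p0+R.apply([.2073,0,0])),proj(D[n],[.5285,-.055,.122]))
E1=lambda a,k:cv2.resize(a,None,fx=k,fy=k,interpolation=cv2.INTER_CUBIC)
cv2.imwrite('pics/w8.png',E1(D['wrist']['pixels'][200:320,220:350],5))
cv2.imwrite('pics/s8.png',np.hstack([E1(D['scene']['pixels'][120:240,250:340],5)]))
```

```text
pos [ 0.5284 -0.0484  0.347 ] tooly ang 0.2696486935451795 dist [ 0.0001 -0.0066  0.001 ] rot [ 0.2697 -0.0986 -0.0212] j [-5.2548  1.5071  0.0568 88.5378  0.1002 84.4755] F [0.8572 0.2548 0.4215] op 0.008292948205385927 t 7.3667
[-0.001, 0.0, 0.0066, 0.0047, -0.0017, -0.0004]
wrist [288.6426 248.6881] [288.4099 248.6878]
top [269.7377 224.9844] [272.2416 226.0126]
scene [300.2095 197.295 ] [297.6869 201.6769]
```

View pics/w8.png

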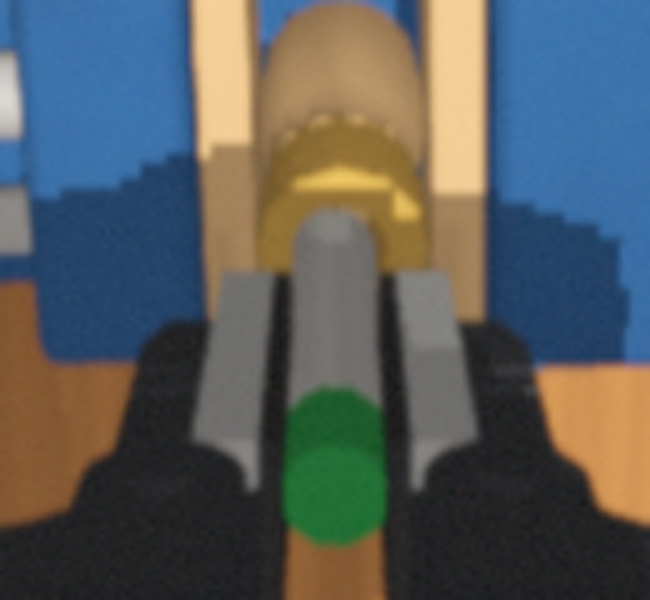

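View pics/s8.png

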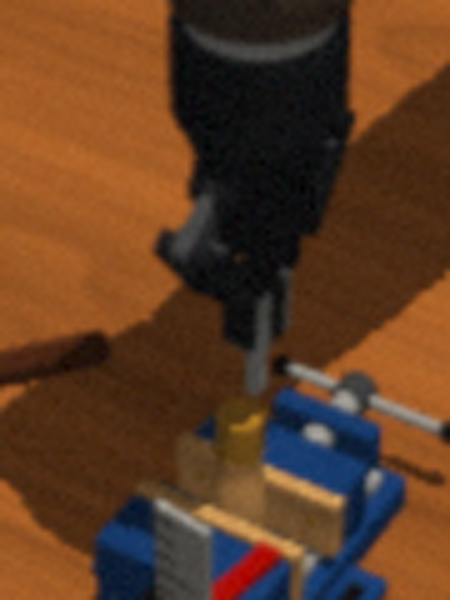

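Run:
```python
from h import *
import pickle
D=pickle.load(open('d8.pkl','rb'));s=D['wrist']
p0=np.array([.5284,-.0484,.347]);d=p0-[0,0,.2073]
a=np.linspace(0,2*np.pi,145)
def ext(c,r): 
    q=np.array([proj(s,np.array(c)+[r*np.cos(t),r*np.sin(t),0]) for t in a]);return q.min(0),q.max(0)
print('foot',ext(d,.0035),ext(d+[0,0,.0015],.005),'top',ext(d+[0,0,.06],.005))
for y in (-.053,-.055,-.057): print(y,ext([.5285,y,.122],.012),ext([.5285,y,.122],.0058))
S=D['scene'];b=proj(S,[.5285,-.055,.122])
print(atz(S,*(b+[-.5,.5]),.122),atz(S,*(b+[1,0]),.122)-atz(S,*b,.122),atz(S,*(b+[0,1]),.122)-atz(S,*b,.122))
```

```text
foot (array([282.7449, 243.8501]), array([294.1614, 254.5285])) (array([280.2463, 242.3904]), array([296.6814, 257.7503])) top (array([277.3185, 290.6545]), array([300.8121, 311.5678]))
-0.053 (array([270.5884, 228.8983]), array([306.2798, 262.391 ])) (array([279.8083, 237.7514]), array([297.0585, 253.9365]))
-0.055 (array([270.611 , 231.7699]), array([306.2102, 265.0898])) (array([279.8071, 240.5767]), array([297.0128, 256.6784]))
-0.057 (array([270.6335, 234.6264]), array([306.141, 267.775])) (array([279.8059, 243.3875]), array([296.9673, 259.4063]))
[ 0.5306 -0.0551  0.122 ] [-0.0013  0.002   0.    ] [ 0.0029  0.0019 -0.    ]
```

send_rows(rows=[[255,0,0.0005,0.003,0.0025,0,0],[255,0,0.0005,0.003,0.002,0,0],[255,0.003,0.0005,0.0015,0,0,0],[255,0.004,0,0,0,0,0],[255,0.004,0,0,0,0,0],[255,0.002,0,0,0,0,0],[255,0,0,0,0,0,0],[255,0,0,0,0,0,0]])

```text
time: 8.03
position: [0.5299, -0.0587, 0.3338]
eef_rot: [117.0, 89.8, 26.8]
contact_force: [0.7, 0.2, 0.2]
opening: 0.0086
```

Run:
```python
from h import *
import pickle
plan([.5297,-.0558,.334],0,1)
D={n:snap(n) for n in ['wrist','scene','top']};pickle.dump(D,open('d9.pkl','wb'))
plan([.5297,-.0558,.334],0,1)
p0,R,o=pose()
for n in D: print(n,proj(D[n],p0+R.apply([.2073,0,0])),proj(D[n],[.5285,-.0558,.122]))
E1=lambda a,k:cv2.resize(a,None,fx=k,fy=k,interpolation=cv2.INTER_CUBIC)
cv2.imwrite('pics/w9.png',E1(D['wrist']['pixels'][210:300,240:340],7))
cv2.imwrite('pics/s9.png',np.hstack([E1(D['scene']['pixels'][160:220,270:330],9)]))
```

```text
pos [ 0.5299 -0.0587  0.3338] tooly ang -0.20543565356270316 dist [-0.0002  0.0029  0.0002] rot [-0.2054 -0.0684 -0.1349] j [-6.3413  1.7275 -1.1753 86.9706  0.0826 83.8642] F [0.6951 0.1978 0.1525] op 0.008552167362792967 t 8.0333
[-0.0002, -0.0003, -0.0029, -0.0036, -0.0012, -0.0024]
pos [ 0.53   -0.0586  0.3341] tooly ang -0.19284256565529095 dist [-0.0003  0.0028 -0.0001] rot [-0.1928 -0.0648 -0.1629] j [-6.3301  1.7216 -1.1435 86.98    0.0821 83.8627] F [-0.0765 -0.1901  0.3515] op 0.008751918044543741 t 8.1833
[0.0001, -0.0003, -0.0028, -0.0034, -0.0011, -0.0028]
wrist [288.4772 246.4754] [285.0245 239.8215]
scene [296.0014 200.1708] [297.404  201.5509]
top [273.4886 224.9994] [272.5297 226.0159]
```

View pics/w9.png

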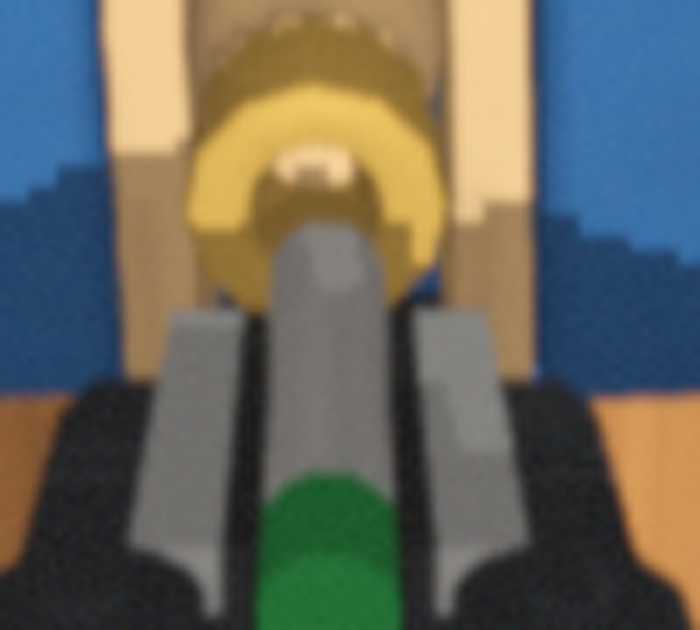

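View pics/s9.png

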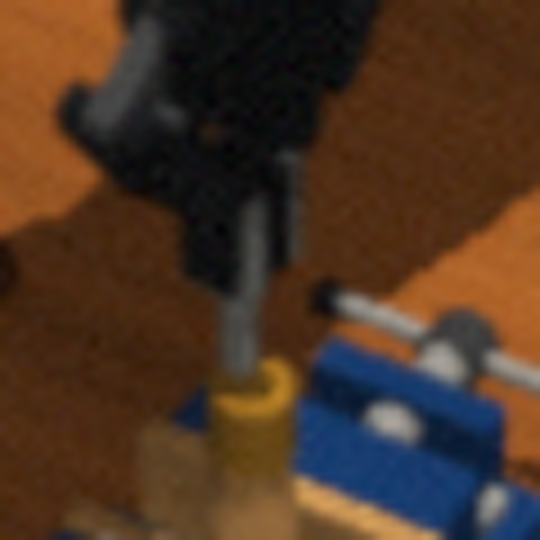

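Run:
```python
from h import *
import pickle
from scipy.optimize import least_squares
D=pickle.load(open('d9.pkl','rb'));s=D['wrist']
p0,R,o=pose();d=p0+R.apply([.2073,0,0]);print(d)
a=np.linspace(0,2*np.pi,145)
def ext(c,r): 
    q=np.array([proj(s,np.array(c)+[r*np.cos(t),r*np.sin(t),0]) for t in a]);return np.r_[q.min(0),q.max(0)]
e=ext(d+[0,0,.0015],.005);print('foot',e)
du=287.1-(e[0]+e[2])/2;dv=241.7-e[1];print(du,dv)
for sh in ((0,0),(du,dv)):
  f=lambda c:[(lambda E,I:[(E[0]+E[2])/2+sh[0]-285.0,E[1]+sh[1]-222.1,(I[1]+sh[1]-230.7)])(ext([c[0],c[1],.122],.012),ext([c[0],c[1],.122],.0058))][0]
  r=least_squares(f,[.529,-.056],x_scale=.001,diff_step=1e-3);print(sh,r.x,r.fun)
S=D['scene'];print('scene',proj(S,d),'obs foot', 270+240/9,160+378/9,'ring',270+253/9,160+388/9, atz(S,270+253/9,160+388/9,.122))
```

```text
[ 0.5306 -0.0584  0.1268]
foot [280.3063 239.6353 296.6871 254.9798]
-1.3966836065162624 2.0647028061545427
(0, 0) [ 0.5285 -0.0559] [ 0.     -0.4684  0.4766]
(np.float64(-1.3966836065162624), np.float64(2.0647028061545427)) [ 0.5294 -0.0546] [ 0.     -0.4862  0.4948]
scene [296.0014 200.1708] obs foot 296.6666666666667 202.0 ring 298.1111111111111 203.11111111111111 [ 0.5321 -0.0515  0.122 ]
```

send_rows(rows=[[255,0,-0.0005,-0.0015,-0.002,0,-0.0015],[255,0,-0.0003,-0.0012,-0.001,0,-0.001],[255,0,0,0,0,0,0],[255,0,0,0,0,0,0],[255,0,0,0,0,0,0],[255,0,0,0,0,0,0],[255,0,0,0,0,0,0],[255,0,0,0,0,0,0]])

```text
time: 8.85
position: [0.5293, -0.0553, 0.3348]
eef_rot: [135.3, 89.9, 45.3]
contact_force: [0.6, 0.1, -0.7]
opening: 0.0083
```

```bash
cat > look.py <<'E'
from h import *
import sys,pickle
k=sys.argv[1]
p0,R,o=pose();d=p0+R.apply([.2073,0,0])
D={n:snap(n) for n in ['wrist','scene']};pickle.dump(D,open(f'd{k}.pkl','wb'))
print('tcp',p0,'foot',d,'tooly',np.degrees(np.arctan2(*R.as_matrix()[[1,0],1])),'F',o['contact_force'],'op',o['opening'],'t',o['time'])
E1=lambda a,k:cv2.resize(a,None,fx=k,fy=k,interpolation=cv2.INTER_CUBIC)
cv2.imwrite(f'pics/v{k}.png',np.hstack([E1(D['wrist']['pixels'][210:290,255:325],6),E1(D['scene']['pixels'][160:220,270:330],8)[:480]]))
E
python3 look.py 10
```

```text
tcp [ 0.5293 -0.0553  0.3348] foot [ 0.5295 -0.0551  0.1275] tooly 0.03300256571882495 F [ 0.5531  0.1318 -0.6843] op 0.00831984882590054 t 8.85
```

View pics/v10.png

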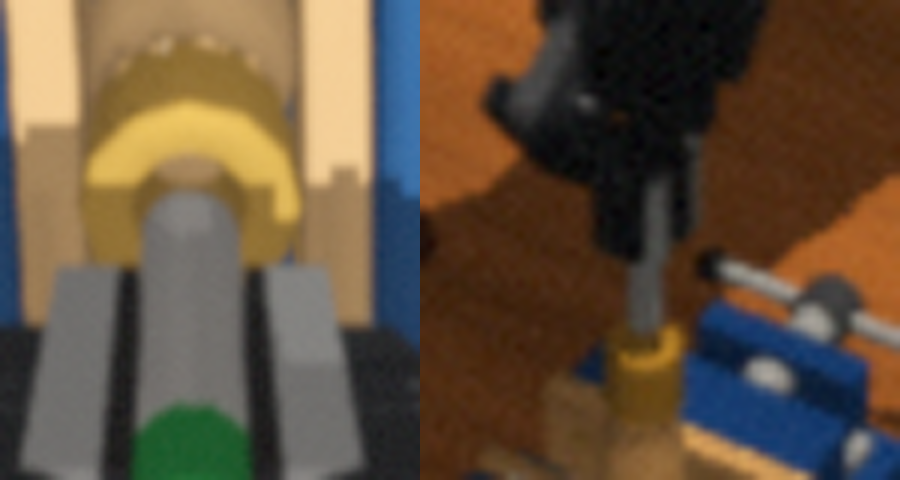

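Wrist view: the pin foot's centre at crop u≈191 lies over the ring centre at u≈192.5, and in the scene view it sits over the mouth. I'll lower it gently.

send_rows(rows=[[255,0.0015,0,0,0,0,0],[255,0.0015,0,0,0,0,0],[255,0.0015,0,0,0,0,0],[255,0.0015,0,0,0,0,0],[255,0.0015,0,0,0,0,0],[255,0.0015,0,0,0,0,0],[255,0.001,0,0,0,0,0],[255,0,0,0,0,0,0]])

```text
time: 9.62
position: [0.5292, -0.0553, 0.3233]
eef_rot: [157.9, 89.9, 67.9]
contact_force: [0.4, -0.3, -0.7]
opening: 0.0088
```

```bash
python3 look.py 11
```

```text
tcp [ 0.5292 -0.0553  0.3233] foot [ 0.5293 -0.0551  0.116 ] tooly 0.02725172749017005 F [ 0.4141 -0.3455 -0.6781] op 0.00879051523381342 t 9.6167
```

View pics/v11.png

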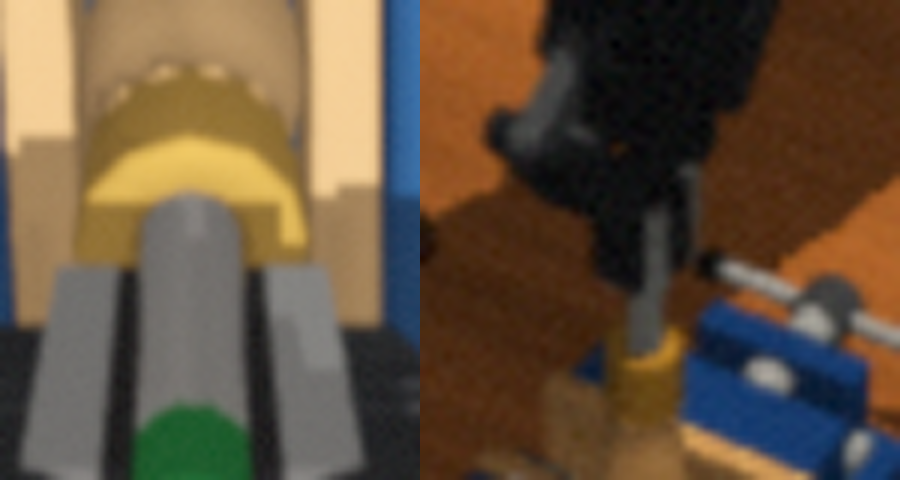

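send_rows(rows=[[255,0.002,0,0,0,0,0],[255,0.002,0,0,0,0,0],[255,0.002,0,0,0,0,0],[255,0.002,0,0,0,0,0],[255,0.002,0,0,0,0,0],[255,0.001,0,0,0,0,0],[255,0,0,0,0,0,0],[255,0,0,0,0,0,0]])

```text
time: 10.38
position: [0.5293, -0.0553, 0.3114]
eef_rot: [142.5, 89.9, 52.5]
contact_force: [-0.4, 0.2, -1.0]
opening: 0.0084
```

```bash
python3 look.py 12
```

```text
tcp [ 0.5293 -0.0553  0.3114] foot [ 0.5294 -0.0551  0.1041] tooly 0.02628359130100572 F [-0.3948  0.1699 -0.9662] op 0.008372980565069995 t 10.3833
```

View pics/v12.png

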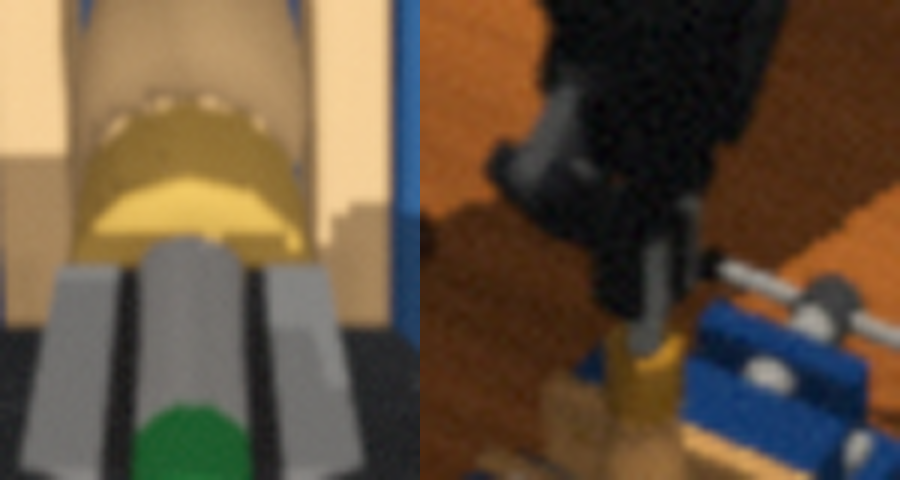

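The pin is going into the hole, its visible foot now cut off by the rim, and the force stays low. I'll continue to the bottom.

send_rows(rows=[[255,0.0012,0,0,0,0,0],[255,0.0012,0,0,0,0,0],[255,0.0012,0,0,0,0,0],[255,0.0012,0,0,0,0,0],[255,0.0012,0,0,0,0,0],[255,0.0005,0,0,0,0,0],[255,0,0,0,0,0,0],[255,0,0,0,0,0,0]])

```text
time: 11.15
position: [0.5293, -0.0553, 0.3045]
eef_rot: [127.6, 89.9, 37.6]
contact_force: [0.1, 0.2, -0.0]
opening: 0.0087
```

```bash
python3 look.py 13
```

```text
tcp [ 0.5293 -0.0553  0.3045] foot [ 0.5296 -0.0551  0.0972] tooly 0.026795332313008933 F [ 0.1292  0.1969 -0.0499] op 0.008657737038101647 t 11.15
```

View pics/v13.png

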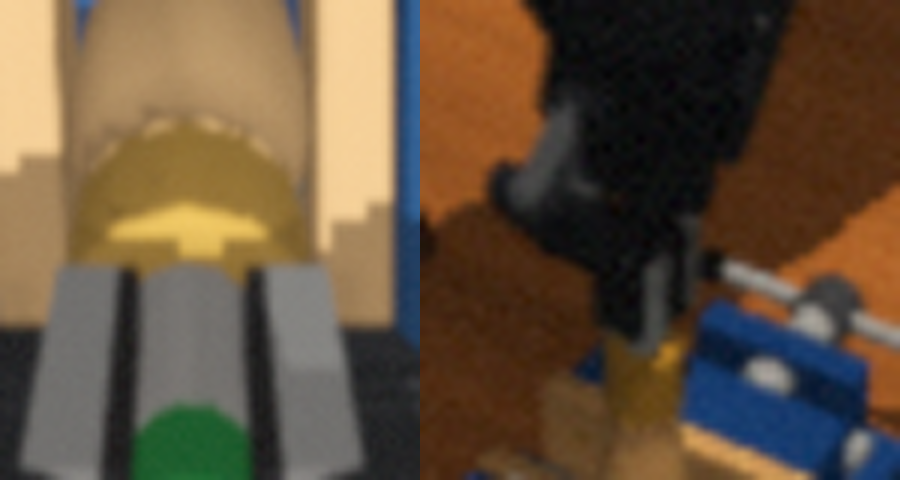

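The foot is at about the hole's depth (z ≈ 0.097). I'll release the pin.

send_rows(rows=[[200,0,0,0,0,0,0],[120,0,0,0,0,0,0],[0,0,0,0,0,0,0],[0,0,0,0,0,0,0],[0,0,0,0,0,0,0],[0,0,0,0,0,0,0],[0,0,0,0,0,0,0],[0,0,0,0,0,0,0]])

```text
time: 11.92
position: [0.5295, -0.0554, 0.305]
eef_rot: [112.0, 89.9, 22.0]
contact_force: [0.2, -0.1, -0.1]
opening: 0.0856
```

send_rows(rows=[[0,-0.005,0,0,0,0,0],[0,-0.01,0,0,0,0,0],[0,-0.014,0,0,0,0,0],[0,-0.014,0,0,0,0,0],[0,-0.014,0,0,0,0,0],[0,-0.014,0,0,0,0,0],[0,-0.01,0,0,0,0,0],[0,0,0,0,0,0,0]])

```text
time: 12.58
position: [0.5286, -0.0554, 0.3947]
eef_rot: [102.2, 89.8, 12.2]
contact_force: [0.5, 0.4, 0.7]
opening: 0.0851
```

```bash
python3 look.py 14
python3 - <<'E'
from h import *
import pickle
s=pickle.load(open('d14.pkl','rb'))['wrist'];cv2.imwrite('pics/w14.png',s['pixels'])
print(proj(s,[.5294,-.055,.157]),proj(s,[.5294,-.055,.122]))
plan([.476,-.256,.34],52.6,16)
E
```

```text
tcp [ 0.5286 -0.0554  0.3947] foot [ 0.5293 -0.0552  0.1874] tooly 0.027437489116582215 F [0.4567 0.3749 0.7043] op 0.08510545196356616 t 12.5833
[287.9271 230.6924] [287.606  217.3794]
pos [ 0.5286 -0.0554  0.3926] tooly ang 0.025461381278875216 dist [-0.0526 -0.2006 -0.0526] rot [-52.5745  -0.0107  -0.1144] j [-5.9952  2.1237  5.7292 93.5177  0.0677 83.9793] F [-0.4198 -0.302  -1.0422] op 0.0854945379231655 t 12.6833
[0.0033, -0.0033, 0.0125, -0.0573, -0.0, -0.0001]
[0.0033, -0.004, 0.0123, -0.0573, -0.0, -0.0001]
[0.0033, -0.0047, 0.0121, -0.0573, -0.0, -0.0001]
[0.0033, -0.0054, 0.0118, -0.0573, -0.0, -0.0001]
[0.0033, -0.0061, 0.0115, -0.0573, -0.0, -0.0001]
[0.0033, -0.0067, 0.0111, -0.0573, -0.0, -0.0001]
[0.0033, -0.0073, 0.0107, -0.0573, -0.0, -0.0001]
[0.0033, -0.0079, 0.0103, -0.0573, -0.0, -0.0001]
[0.0033, -0.0085, 0.0098, -0.0573, -0.0, -0.0001]
[0.0033, -0.0091, 0.0093, -0.0573, -0.0, -0.0001]
[0.0033, -0.0096, 0.0087, -0.0573, -0.0, -0.0001]
[0.0033, -0.0101, 0.0082, -0.0573, -0.0, -0.0001]
[0.0033, -0.0105, 0.0076, -0.0573, -0.0, -0.0001]
[0.0033, -0.0109, 0.007, -0.0573, -0.0, -0.0001]
[0.0033, -0.0113, 0.0063, -0.0573, -0.0, -0.0001]
[0.0033, -0.0117, 0.0057, -0.0573, -0.0, -0.0001]
```

View pics/w14.png

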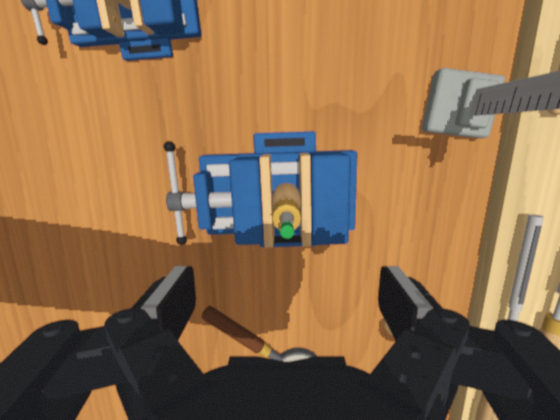

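View pics/v14.png

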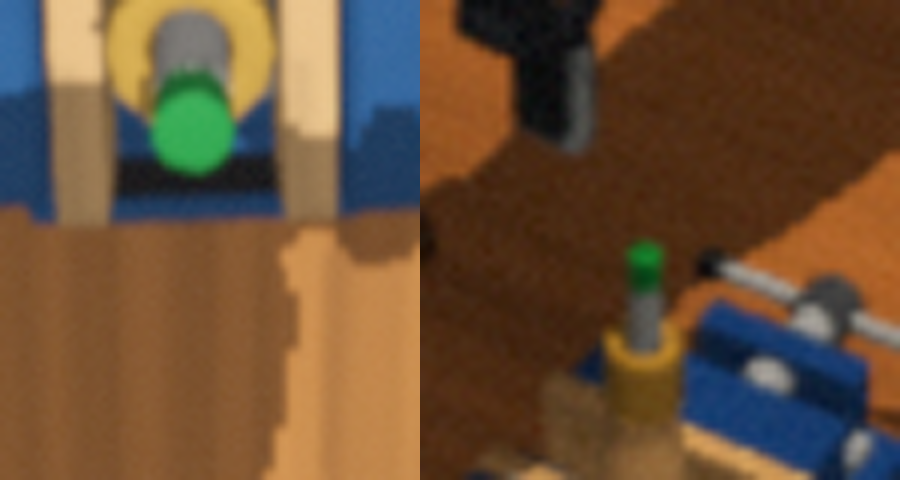

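The pin stands upright and home in the ferrule: wrist (287,231), within 1 px of the prediction for a 157 mm top. Next I'll view the loupe from a spot where all of it is in frame.

send_rows(rows=[[0,0,-0.002,0.02,0,0,0],[0,0,-0.004,0.036,0,0,0],[0,0,-0.004,0.036,0,0,0],[0,0,-0.004,0.036,0,0,0],[0,0,-0.004,0.036,0,0,0],[0,0,-0.004,0.036,0,0,0],[0,0,-0.002,0.025,0,0,0],[0,0,0,0,0,0,0]])

```text
time: 13.35
position: [0.5034, -0.2881, 0.3848]
eef_rot: [-128.8, 89.6, 141.6]
contact_force: [0.5, -0.6, -0.1]
opening: 0.0857
```

send_rows(rows=[[0,0,-0.002,0.02,0,0,0],[0,0,-0.002,0.025,0,0,0],[0,0,0,0.02,0,0,0],[0,0,0,0,0,0,0],[0,0,0,0,0,0,0],[0,0,0,0,0,0,0],[0,0,0,0,0,0,0],[0,0,0,0,0,0,0]])

```text
time: 14.02
position: [0.4989, -0.355, 0.3779]
eef_rot: [-129.7, 89.0, 140.6]
contact_force: [-0.7, -0.6, -0.3]
opening: 0.0853
```

Run:
```python
from h import *
import pickle
s=snap('wrist','w15.png');pickle.dump(s,open('w15.pkl','wb'))
plan([.476,-.256,.34],52.6,1)
```

```text
pos [ 0.4989 -0.3549  0.378 ] tooly ang 0.3063714790186357 dist [-0.0229  0.0989 -0.038 ] rot [-52.2967  -0.9667   0.4305] j [-35.4361  13.9075  17.2299  94.3417   0.0732  54.2613] F [-0.4045  0.4881 -0.1789] op 0.0853340177467255 t 14.0667
[0.0395, -0.0219, -0.0985, -0.9127, -0.0169, 0.0075]
```

View pics/w15.png

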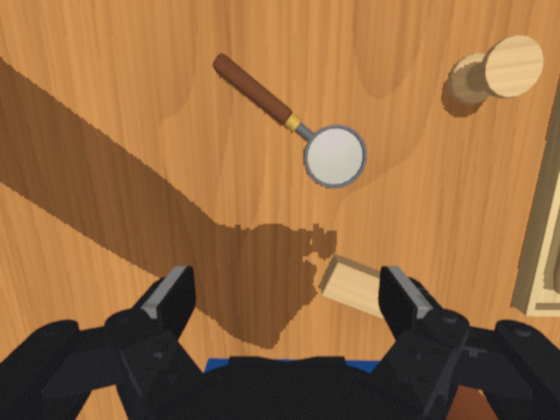

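The loupe is fully visible: bezel centre ≈ (335,156), handle from (290,120) to its tail at (219,60).

Run:
```python
from h import *
import pickle
s=pickle.load(open('w15.pkl','rb'));p=s['pixels'].astype(int)
# bezel/glass: low saturation
h=cv2.cvtColor(s['pixels'],cv2.COLOR_BGR2HSV)
m=(h[...,1]<110);mm=np.zeros(m.shape,np.uint8);mm[120:195,298:372]=m[120:195,298:372]
n,l,st,ce=cv2.connectedComponentsWithStats(mm);i=1+np.argmax(st[1:,4]);y,x=np.nonzero(l==i)
# exclude neck: fit circle on hull right side
print(st[i]);
cs,_=cv2.findContours((l==i).astype(np.uint8),cv2.RETR_EXTERNAL,cv2.CHAIN_APPROX_NONE);c=max(cs,key=len)[:,0]
cc=c[(c[:,0]+c[:,1])>335+156-15];e=cv2.fitEllipse(cc.astype(np.float32));print(e)
print('lens',atz(s,*e[0],.011),atz(s,*e[0],.006))
r=[np.linalg.norm(atz(s,u,v,.01)[:2]-atz(s,*e[0],.01)[:2]) for u,v in cc];print(np.mean(r),np.std(r))
m=(h[...,1]>110)&(p[...,2]<125);mm=np.zeros(m.shape,np.uint8);mm[45:125,205:296]=m[45:125,205:296]
n,l,st,ce=cv2.connectedComponentsWithStats(mm);i=1+np.argmax(st[1:,4]);y,x=np.nonzero(l==i);print(st[i],ce[i])
q=np.array([atz(s,u,v,.010)[:2] for u,v in zip(x,y)]);c0=q.mean(0);w,V=np.linalg.eigh(np.cov(q.T));d=V[:,1]; d=d*np.sign(d[0]);t=(q-c0)@d;print('handle mean',c0,'dir',d,np.degrees(np.arctan2(d[1],d[0])),t.min(),t.max(),'width',np.ptp((q-c0)@V[:,0]))
L=atz(s,*e[0],.010)[:2];a=L-c0;print('lens-handle angle',np.degrees(np.arctan2(a[1],a[0])),'grip',L-.088*a/np.linalg.norm(a), 'tail-lens',(L-c0)@d-t.min())
```

```text
[ 298  123   69   66 3342]
((335.00146484375, 155.89166259765625), (61.75802230834961, 63.96720886230469), 34.864261627197266)
lens [ 0.5447 -0.3081  0.011 ] [ 0.5454 -0.3084  0.006 ]
0.03390455558755867 0.000660665377979516
[ 213   54   79   71 1662] [250.7136  88.5439]
handle mean [ 0.4556 -0.2409] dir [ 0.7874 -0.6164] -38.05516449259453 -0.045073661370762956 0.048089755881775935 width 0.019096443534853173
lens-handle angle -36.98929635498126 grip [ 0.4745 -0.2552] tail-lens 0.15680982418335945
```

Run:
```python
from h import *
import pickle
D=pickle.load(open('d0.pkl','rb'));T,S=D['top'],D['scene']
# biases from known points
P={'bore':([.5293,-.0553,.122],(273.2,226.2),(298.2,202.6)),'green':([.4455,.308,.07],(145,255.8),(454,258.5)),'lens':([.5445,-.3085,.011],(356.8,226.9),(216.8,201.5))}
bt=[];bs=[]
for k,(x,t,s) in P.items(): bt.append(np.array(t)-proj(T,x));bs.append(np.array(s)-proj(S,x));print(k,bt[-1],bs[-1])
bt=np.mean(bt,0);bs=np.mean(bs,0)
t=np.array((235.5,169.3))-bt;s=np.array((304.8,229.5))-bs
print('ptr raw',tri([(T,235.5,169.3),(S,304.8,229.5)]),'corr',tri([(T,*t),(S,*s)]))
plan([.4748,-.2555,.27],52.6,10)
```

```text
bore [0.8472 0.4708] [0.802  0.7766]
green [ 0.8588 -0.4107] [-0.1112  0.5062]
lens [ 0.615  -0.5003] [0.1245 1.6422]
ptr raw [0.6652 0.0467 0.2067] corr [0.6647 0.0473 0.2092]
pos [ 0.4989 -0.3549  0.378 ] tooly ang 0.3063714790186357 dist [-0.0241  0.0994 -0.108 ] rot [-52.2967  -0.9667   0.4305] j [-35.4361  13.9075  17.2299  94.3417   0.0732  54.2613] F [-0.4045  0.4881 -0.1789] op 0.0853340177467255 t 14.0667
[0.0109, -0.0022, -0.0098, -0.0913, -0.0017, 0.0008]
[0.0109, -0.0013, -0.01, -0.0913, -0.0017, 0.0008]
[0.0109, -0.0004, -0.0101, -0.0913, -0.0017, 0.0008]
[0.0109, 0.0005, -0.0101, -0.0913, -0.0017, 0.0008]
[0.0109, 0.0014, -0.01, -0.0913, -0.0017, 0.0008]
[0.0109, 0.0023, -0.0099, -0.0913, -0.0017, 0.0008]
[0.0108, 0.0032, -0.0097, -0.0913, -0.0017, 0.0008]
[0.0108, 0.0041, -0.0093, -0.0913, -0.0017, 0.0008]
[0.0108, 0.0049, -0.009, -0.0913, -0.0017, 0.0008]
[0.0108, 0.0057, -0.0085, -0.0913, -0.0017, 0.0008]
```

send_rows(rows=[[0,0.004,-0.002,-0.01,-0.1,-0.002,0.001],[0,0.006,-0.001,-0.01,-0.1,-0.002,0.001],[0,0.01,0,-0.01,-0.1,-0.002,0.001],[0,0.01,0.001,-0.01,-0.1,-0.002,0.001],[0,0.01,0.002,-0.01,-0.1,-0.002,0.001],[0,0.01,0.003,-0.01,-0.1,-0.002,0.001],[0,0.01,0.004,-0.01,-0.1,-0.002,0],[0,0.01,0.005,-0.009,-0.1,-0.002,0]])

```text
time: 14.73
position: [0.4809, -0.2677, 0.3095]
eef_rot: [-3.6, 89.6, -45.2]
contact_force: [-0.3, -0.4, -0.3]
opening: 0.0855
```

Run:
```python
from h import *
plan([.4748,-.2555,.23],52.6,8)
```

```text
pos [ 0.4809 -0.2677  0.3095] tooly ang 48.343410928828106 dist [-0.0061  0.0122 -0.0795] rot [-4.2565  0.4332  0.0431] j [-29.0781   3.9032  -1.5862  84.0925  -0.1209  12.578 ] F [-0.3431 -0.4284 -0.2766] op 0.08551140281990527 t 14.7333
[0.0099, 0.0006, -0.0017, -0.0093, 0.0009, 0.0001]
[0.0099, 0.0007, -0.0016, -0.0093, 0.0009, 0.0001]
[0.0099, 0.0007, -0.0016, -0.0093, 0.0009, 0.0001]
[0.0099, 0.0007, -0.0016, -0.0093, 0.0009, 0.0001]
[0.0099, 0.0007, -0.0016, -0.0093, 0.0009, 0.0001]
[0.0099, 0.0007, -0.0016, -0.0093, 0.0009, 0.0001]
[0.0099, 0.0007, -0.0016, -0.0093, 0.0009, 0.0001]
[0.0099, 0.0007, -0.0015, -0.0093, 0.0009, 0.0001]
```

send_rows(rows=[[0,0.01,0.0005,-0.0015,-0.01,0.001,0],[0,0.01,0.0005,-0.0015,-0.01,0.001,0],[0,0.01,0.0005,-0.0015,-0.01,0.001,0],[0,0.01,0.0005,-0.0015,-0.01,0.001,0],[0,0.01,0.0005,-0.001,-0.01,0.001,0],[0,0.01,0.0005,-0.001,-0.01,0.001,0],[0,0.008,0.0005,0,0,0,0],[0,0,0,0,0,0,0]])

```text
time: 15.4
position: [0.4766, -0.2576, 0.2341]
eef_rot: [-81.4, 90.0, -119.5]
contact_force: [0.4, -0.2, 0.9]
opening: 0.0853
```

Run:
```python
from h import *
s=snap('wrist','w16.png')
plan([.4748,-.2555,.1755],52.6,8)
for z in (.016,.008):print(proj(s,[.4748,-.2555,z]))
```

```text
pos [ 0.4767 -0.2577  0.2349] tooly ang 51.880069735447904 dist [-0.0019  0.0022 -0.0594] rot [-0.7199  0.0333  0.0427] j [-28.3874   3.9919  -9.7665  76.2157  -0.0476   9.7325] F [-0.3368 -0.0007  0.8794] op 0.08535705530662831 t 15.45
[0.0074, 0.0001, -0.0004, -0.0016, 0.0001, 0.0001]
[0.0074, 0.0001, -0.0004, -0.0016, 0.0001, 0.0001]
[0.0074, 0.0001, -0.0004, -0.0016, 0.0001, 0.0001]
[0.0074, 0.0001, -0.0004, -0.0016, 0.0001, 0.0001]
[0.0074, 0.0001, -0.0004, -0.0016, 0.0001, 0.0001]
[0.0074, 0.0001, -0.0004, -0.0016, 0.0001, 0.0001]
[0.0074, 0.0001, -0.0004, -0.0016, 0.0001, 0.0001]
[0.0074, 0.0001, -0.0004, -0.0016, 0.0001, 0.0001]
[288.2204 237.4059]
[288.1656 233.4415]
```

View pics/w16.png

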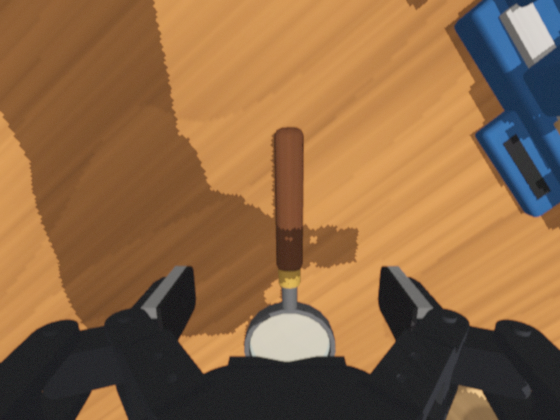

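The handle is centred between the fingers (u≈289) and square to the jaws, so I'll go down.

send_rows(rows=[[0,0.007,0,-0.0005,-0.002,0,0],[0,0.008,0,-0.0005,-0.002,0,0],[0,0.008,0,-0.0005,-0.002,0,0],[0,0.008,0,-0.0005,-0.002,0,0],[0,0.008,0,-0.0005,-0.002,0,0],[0,0.007,0,-0.0005,0,0,0],[0,0.005,0,0,0,0,0],[0,0,0,0,0,0,0]])

```text
time: 16.12
position: [0.4744, -0.2563, 0.1794]
eef_rot: [-12.5, 89.9, -50.1]
contact_force: [-1.3, 0.1, -0.3]
opening: 0.0852
```

Run:
```python
from h import *
plan([.4748,-.2555,.1755],52.6,1)
s=snap('wrist','w17.png')
plan([.4748,-.2555,.1755],52.6,1)
```

```text
pos [ 0.4744 -0.2563  0.1794] tooly ang 52.445182266822336 dist [ 0.0004  0.0008 -0.0039] rot [-0.1548  0.1327  0.0297] j [-28.3693   5.2848 -14.6629  69.9261  -0.0503   9.1854] F [-1.3153  0.1175 -0.3383] op 0.08519167777244065 t 16.1167
[0.0039, 0.0009, -0.0002, -0.0027, 0.0023, 0.0005]
pos [ 0.4745 -0.2564  0.1799] tooly ang 52.44190531437493 dist [ 0.0003  0.0009 -0.0044] rot [-0.1581  0.152   0.0265] j [-28.3703   5.2681 -14.6234  69.9626  -0.0502   9.1877] F [-0.4898  0.1052 -0.9282] op 0.08534132340045446 t 16.1667
[0.0044, 0.0009, -0.0003, -0.0028, 0.0027, 0.0005]
```

View pics/w17.png

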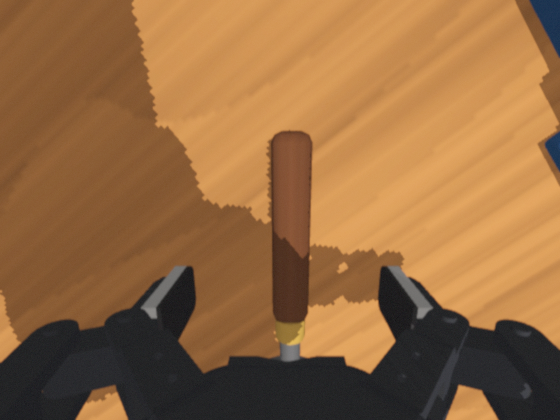

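send_rows(rows=[[0,0.0025,0.0005,0,-0.001,0.0015,0],[0,0.002,0.0003,0,-0.001,0.001,0],[60,0,0,0,0,0,0],[120,0,0,0,0,0,0],[180,0,0,0,0,0,0],[255,0,0,0,0,0,0],[255,0,0,0,0,0,0],[255,0,0,0,0,0,0]], grip_force=100)

```text
time: 16.83
position: [0.4758, -0.256, 0.1772]
eef_rot: [-0.8, 89.8, -38.2]
contact_force: [2.7, -0.6, -1.0]
opening: 0.0151
```

send_rows(rows=[[255,0,0,0,0,0,0],[255,0,0,0,0,0,0],[255,0,0,0,0,0,0],[255,0,0,0,0,0,0],[255,0,0,0,0,0,0],[255,0,0,0,0,0,0],[255,0,0,0,0,0,0],[255,0,0,0,0,0,0]])

```text
time: 17.5
position: [0.4758, -0.256, 0.1772]
eef_rot: [-0.4, 89.8, -37.9]
contact_force: [-0.3, 0.1, 0.0]
opening: 0.0151
```

Run:
```python
from h import *
plan([.4748,-.2555,.1755],52.6,1)
s=snap('wrist','w18.png')
```

```text
pos [ 0.4758 -0.256   0.1772] tooly ang 52.56701522374975 dist [-0.001   0.0005 -0.0017] rot [-0.033   0.171   0.0014] j [-28.2793   5.4793 -14.7018  69.6503  -0.0285   9.1537] F [-0.3136  0.1332  0.0153] op 0.015066638702899576 t 17.5
[0.0017, -0.0002, -0.0011, -0.0006, 0.003, 0.0]
```

View pics/w18.png

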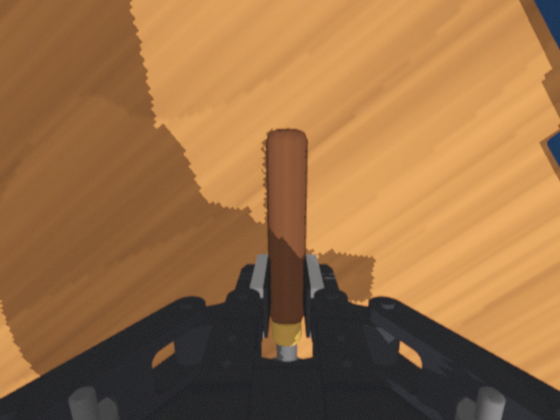

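send_rows(rows=[[255,-0.003,0,0,0,0,0],[255,-0.005,0,0,0,0,0],[255,-0.007,0,0,0,0,0],[255,-0.008,0,0,0,0,0],[255,-0.008,0,0,0,0,0],[255,-0.008,0,0,0,0,0],[255,-0.004,0,0,0,0,0],[255,0,0,0,0,0,0]])

```text
time: 18.22
position: [0.4756, -0.2559, 0.2254]
eef_rot: [1.1, 89.8, -36.3]
contact_force: [-0.4, -0.5, -1.2]
opening: 0.0153
```

Run:
```python
from h import *
import pickle
plan([.4748,-.2555,.1755],52.6,1)
D={n:snap(n) for n in ['wrist','scene','top']};pickle.dump(D,open('d19.pkl','wb'))
E1=lambda a,k:cv2.resize(a,None,fx=k,fy=k,interpolation=cv2.INTER_CUBIC)
cv2.imwrite('pics/w19.png',D['wrist']['pixels'])
cv2.imwrite('pics/s19.png',np.hstack([E1(D['scene']['pixels'][110:230,190:310],4),E1(D['top']['pixels'][190:290,310:390],4)[:480].repeat(1,0)]) if 0 else E1(D['scene']['pixels'][110:230,190:310],5))
```

```text
pos [ 0.4756 -0.2559  0.2254] tooly ang 52.56591614492109 dist [-0.0008  0.0004 -0.0499] rot [-0.0341  0.1921 -0.0036] j [-28.279    3.8879 -10.9329  74.989   -0.0269   9.155 ] F [-0.3817 -0.4543 -1.1649] op 0.015272781097993808 t 18.2167
[0.0499, -0.0002, -0.0011, -0.0006, 0.0034, -0.0001]
```

View pics/s19.png

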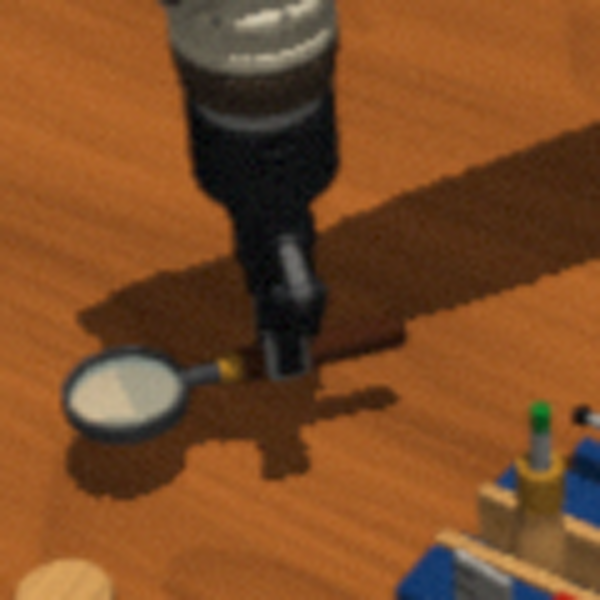

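View pics/w19.png

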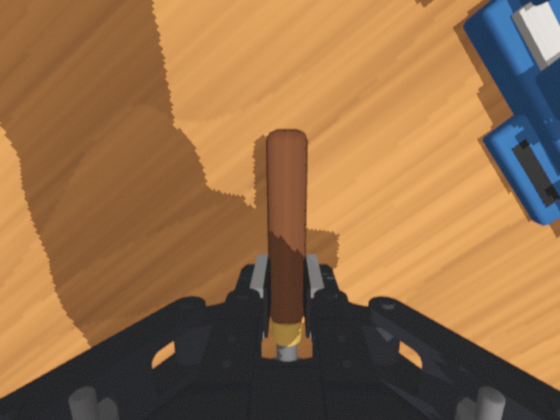

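The handle sits in the wrist image exactly as before the lift (tail at v≈130), so it hasn't drooped. I'll raise it and carry it over.

send_rows(rows=[[255,-0.01,0,0,0,0,0],[255,-0.018,0,0,0,0,0],[255,-0.022,0,0,0,0,0],[255,-0.022,0,0,0,0,0],[255,-0.022,0,0,0,0,0],[255,-0.022,0,0,0,0,0],[255,-0.018,0,0,0,0,0],[255,-0.008,0,0,0,0,0]])

```text
time: 19.03
position: [0.4737, -0.2548, 0.3695]
eef_rot: [-168.0, 89.4, 154.6]
contact_force: [0.7, 0.2, -1.2]
opening: 0.015
```

send_rows(rows=[[255,0,0,0,0,0,0],[255,0,0,0,0,0,0],[255,0,0,0,0,0,0],[255,0,0,0,0,0,0],[255,0,0,0,0,0,0],[255,0,0,0,0,0,0],[255,0,0,0,0,0,0],[255,0,0,0,0,0,0]])

```text
time: 19.7
position: [0.4735, -0.2547, 0.3661]
eef_rot: [-168.9, 89.2, 153.6]
contact_force: [0.1, 0.1, -0.7]
opening: 0.0153
```

Run:
```python
from h import *
plan([.4606,-.0027,.379],52.6,16)
```

```text
pos [ 0.4735 -0.2547  0.3661] tooly ang 52.56401794255002 dist [-0.0129  0.252   0.0129] rot [-0.0371 -0.8078  0.158 ] j [-28.2732   3.1389   3.849   91.5327  -0.0275   9.1641] F [ 0.0747  0.1377 -0.671 ] op 0.015319381870456337 t 19.7
[-0.0007, 0.012, -0.0102, -0.0, -0.0009, 0.0002]
[-0.0007, 0.012, -0.0102, -0.0, -0.0009, 0.0002]
[-0.0007, 0.012, -0.0102, -0.0, -0.0009, 0.0002]
[-0.0007, 0.012, -0.0102, -0.0, -0.0009, 0.0002]
[-0.0007, 0.012, -0.0102, -0.0, -0.0009, 0.0002]
[-0.0007, 0.012, -0.0102, -0.0, -0.0009, 0.0002]
[-0.0007, 0.012, -0.0102, -0.0, -0.0009, 0.0002]
[-0.0007, 0.012, -0.0102, -0.0, -0.0009, 0.0002]
[-0.0007, 0.012, -0.0102, -0.0, -0.0009, 0.0002]
[-0.0008, 0.012, -0.0102, -0.0, -0.0009, 0.0002]
[-0.0008, 0.012, -0.0102, -0.0, -0.0009, 0.0002]
[-0.0008, 0.012, -0.0102, -0.0, -0.0009, 0.0002]
[-0.0008, 0.012, -0.0102, -0.0, -0.0009, 0.0002]
[-0.0008, 0.012, -0.0102, -0.0, -0.0009, 0.0002]
[-0.0008, 0.012, -0.0102, -0.0, -0.0009, 0.0002]
[-0.0008, 0.012, -0.0102, -0.0, -0.0009, 0.0002]
```

send_rows(rows=[[255,-0.003,0.006,-0.005,0,-0.001,0.0003],[255,-0.003,0.012,-0.01,0,-0.001,0.0003],[255,-0.002,0.012,-0.01,0,-0.001,0.0003],[255,-0.002,0.012,-0.01,0,-0.001,0.0003],[255,-0.002,0.012,-0.01,0,-0.001,0.0003],[255,-0.002,0.012,-0.01,0,-0.001,0.0003],[255,-0.001,0.012,-0.01,0,-0.001,0.0003],[255,-0.001,0.012,-0.01,0,-0.001,0.0003]])

```text
time: 20.37
position: [0.4678, -0.1324, 0.3834]
eef_rot: [-179.8, 89.6, 142.5]
contact_force: [0.5, 0.5, -1.6]
opening: 0.0148
```

Run:
```python
from h import *
plan([.4606,-.0027,.379],52.6,8)
```

```text
pos [ 0.4678 -0.1324  0.3834] tooly ang 52.309069784056895 dist [-0.0072  0.1297 -0.0044] rot [-0.2909 -0.4242  0.0007] j [-15.8359  -3.9099  -1.2451  93.0591   0.1562  21.8545] F [ 0.5128  0.455  -1.5572] op 0.014772717329043564 t 20.3667
[0.0006, 0.0123, -0.0106, -0.0006, -0.0009, 0.0]
[0.0006, 0.0123, -0.0106, -0.0006, -0.0009, 0.0]
[0.0006, 0.0123, -0.0106, -0.0006, -0.0009, 0.0]
[0.0006, 0.0123, -0.0106, -0.0006, -0.0009, 0.0]
[0.0006, 0.0123, -0.0106, -0.0006, -0.0009, 0.0]
[0.0006, 0.0123, -0.0106, -0.0006, -0.0009, 0.0]
[0.0006, 0.0123, -0.0106, -0.0006, -0.0009, 0.0]
[0.0006, 0.0123, -0.0106, -0.0006, -0.0009, 0.0]
```

send_rows(rows=[[255,0,0.012,-0.0105,0,-0.001,0],[255,0,0.012,-0.0105,0,-0.001,0],[255,0,0.012,-0.0105,0,-0.001,0],[255,0,0.012,-0.0105,0,-0.001,0],[255,0,0.012,-0.0105,0,-0.001,0],[255,0,0.011,-0.009,0,-0.001,0],[255,0,0.007,-0.006,0,-0.001,0],[255,0,0.002,-0.002,0,0,0]])

```text
time: 21.03
position: [0.4587, -0.0162, 0.3869]
eef_rot: [51.5, 89.7, 14.0]
contact_force: [-0.1, -0.6, -2.1]
opening: 0.015
```

send_rows(rows=[[255,0,0,0,0,0,0],[255,0,0,0,0,0,0],[255,0,0,0,0,0,0],[255,0,0,0,0,0,0],[255,0,0,0,0,0,0],[255,0,0,0,0,0,0],[255,0,0,0,0,0,0],[255,0,0,0,0,0,0]])

```text
time: 21.7
position: [0.4587, -0.0178, 0.387]
eef_rot: [43.8, 89.8, 6.2]
contact_force: [0.7, 0.2, -1.3]
opening: 0.0153
```

```bash
cat > fin.py <<'E'
from h import *
import pickle,sys
k=sys.argv[1]
plan([.4606,-.0027,.379],52.6,1)
p0,R,o=pose();L=p0+R.apply([.1712,0,.0867]);print('lens',L,'tilt',np.degrees(np.arccos(-R.as_matrix()[2,0])))
D={n:snap(n) for n in ['wrist','scene','top']};pickle.dump(D,open(f'd{k}.pkl','wb'))
for n in D: print(n,'lens',proj(D[n],L),'pin top',proj(D[n],[.5294,-.0553,.157]),'ptr',proj(D[n],[.665,.047,.208]))
E1=lambda a,k:cv2.resize(a,None,fx=k,fy=k,interpolation=cv2.INTER_CUBIC)
cv2.imwrite(f'pics/f{k}.png',E1(D['scene']['pixels'][130:260,230:370],5))
cv2.imwrite(f'pics/g{k}.png',E1(D['top']['pixels'][150:250,200:310],6))
cv2.imwrite(f'pics/h{k}.png',D['wrist']['pixels'])
E
python3 fin.py 20
```

```text
pos [ 0.4587 -0.0178  0.387 ] tooly ang 52.3766170048838 dist [ 0.0019  0.0151 -0.008 ] rot [-0.2236  0.1787 -0.1706] j [-2.2354 -7.9057 -4.5067 93.1546  0.0361 35.3883] F [ 0.6637  0.2156 -1.3424] op 0.01533557060956851 t 21.7
[0.008, 0.0131, -0.0078, -0.0039, 0.0031, -0.003]
lens [ 0.5281 -0.0707  0.2161] tilt 0.2469896714552336
wrist lens [287.1338 410.2374] pin top [303.8873 333.0962] ptr [563.6627 443.7586]
scene lens [292.1051 168.5815] pin top [297.4334 190.8974] ptr [303.7469 228.9027]
top lens [278.4856 220.6339] pin top [272.4205 223.6956] ptr [234.4852 169.6656]
```

View pics/f20.png

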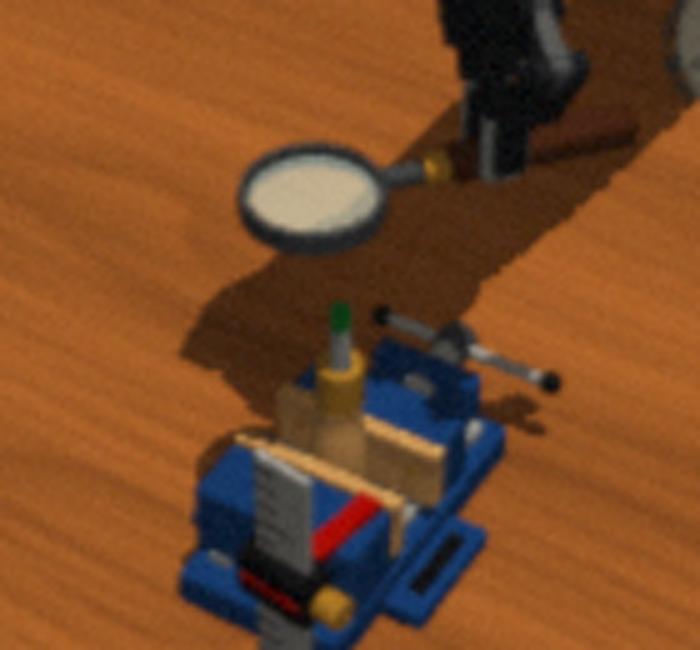

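View pics/g20.png

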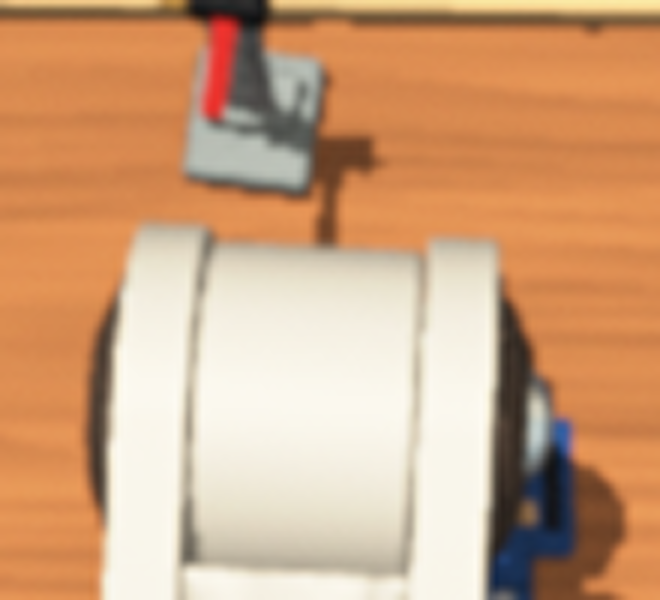

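View pics/h20.png

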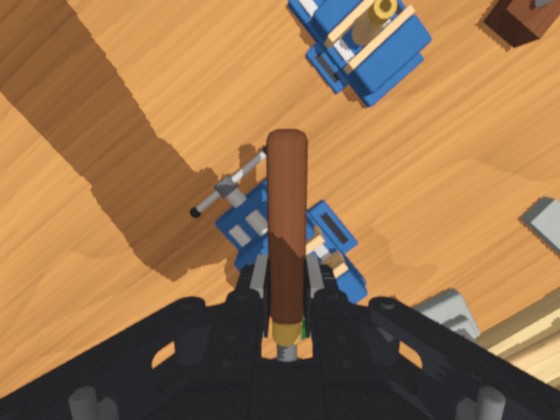

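Scene view: bezel centre at (292.6,169.4), predicted (292.1,168.6), and level. The lens needs to move +15 mm in y and −8 mm in z.

send_rows(rows=[[255,0.001,0.002,-0.001,-0.001,0.001,-0.001],[255,0.0015,0.0025,-0.0015,-0.001,0.001,-0.001],[255,0.0015,0.0025,-0.0015,-0.001,0.001,-0.001],[255,0.0015,0.0025,-0.0015,-0.001,0,0],[255,0.001,0.002,-0.001,0,0,0],[255,0.0005,0.001,-0.0005,0,0,0],[255,0,0,0,0,0,0],[255,0,0,0,0,0,0]])

```text
time: 22.52
position: [0.461, -0.0014, 0.3789]
eef_rot: [-143.1, 90.0, 179.6]
contact_force: [-0.5, -0.9, -1.5]
opening: 0.0153
```

```bash
python3 fin.py 21
```

```text
pos [ 0.461  -0.0014  0.3789] tooly ang 52.70538154292043 dist [-0.0004 -0.0013  0.0001] rot [ 0.1054 -0.04    0.03  ] j [-0.1713 -7.602  -5.1325 92.5195  0.0002 37.1233] F [-0.5303 -0.8865 -1.4503] op 0.015334411038892215 t 22.5167
[-0.0001, -0.0013, 0.0005, 0.0018, -0.0007, 0.0005]
lens [ 0.5298 -0.0539  0.2077] tilt 0.04999565777540485
wrist lens [287.1604 410.1582] pin top [285.2379 350.8863] ptr [549.1252 470.3292]
scene lens [297.9495 174.4616] pin top [297.4334 190.8974] ptr [303.7469 228.9027]
top lens [271.9921 220.4575] pin top [272.4205 223.6956] ptr [234.4852 169.6656]
```

View pics/f21.png

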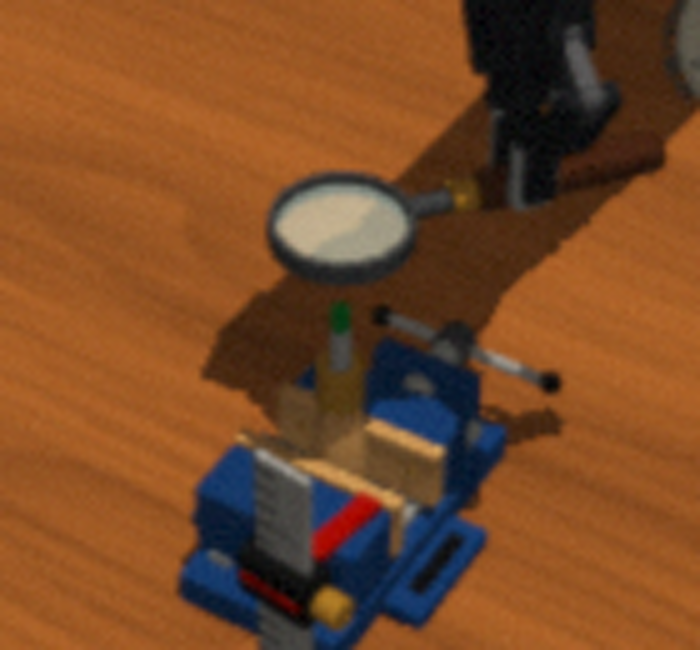

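Run:
```python
from h import *
p0,R,o=pose();D=snap('scene')
L=p0+R.apply([.1712,0,.0867]);
print('tail',proj(D,L-.157*R.as_matrix()[:,2]+[0,0,.002]),'if 5deg',proj(D,L-.157*R.as_matrix()[:,2]+[0,0,.002+.0137]),'obs 362.4,160')
a=np.linspace(0,6.283,145)
for tl in (0,.1):
  q=np.array([proj(D,L+.034*(np.cos(t)*R.as_matrix()[:,2]+np.sin(t)*R.as_matrix()[:,1])+[0,0,-tl*.034*np.cos(t)]+np.array([0,0,h])) for t in a for h in (-.006,.006)])
  print(tl,q.min(0),q.max(0),'obs',230+268/5,130+172/5,230+415/5,130+284/5)
print(o['qvel'],o['time'],L)
```

```text
tail [361.6591 158.9072] if 5deg [362.2497 154.1887] obs 362.4,160
0 [282.6773 162.793 ] [313.0755 186.4304] obs 283.6 164.4 313.0 186.8
0.1 [282.7032 162.3371] [313.1143 186.8754] obs 283.6 164.4 313.0 186.8
[-0.2633 -0.0376  0.0133  0.0712  0.0384  0.014 ] 22.6667 [ 0.5298 -0.0542  0.2078]
```

The tail and bezel match a level lens, and the position is inside the tolerances. I'll send one still call to settle, then sign off.

send_rows(rows=[[255,0,0,0,0,0,0],[255,0,0,0,0,0,0],[255,0,0,0,0,0,0],[255,0,0,0,0,0,0],[255,0,0,0,0,0,0],[255,0,0,0,0,0,0],[255,0,0,0,0,0,0],[255,0,0,0,0,0,0]])

```text
time: 23.38
position: [0.461, -0.002, 0.3793]
eef_rot: [-123.4, 90.0, -160.7]
contact_force: [-0.0, 0.2, -0.7]
opening: 0.015
```

Run:
```python
from h import *
p0,R,o=pose();print(p0+R.apply([.1712,0,.0867]),o['qvel'],o['opening'])
print(robot.sign_off())
```

```text
[ 0.5298 -0.0547  0.2081] [-0.0508  0.0248  0.0062  0.028   0.0691 -0.0386] 0.015039024829096265
the job is handed in; nothing more can be done
None
```

The green-ended gauge pin is standing in the ferrule of the larger vise, let go. The loupe is held level over it at the red pointer's height. I handed the job in at about 23.4 s while still holding the loupe; no verdict came back.

- **Pin:** the foot reached z ≈ 0.097 m, about 25 mm into the hole, with no noticeable force on the way in. After release the cameras showed the pin upright, its top within 1 px of where it should be.
- **Loupe:** the last check put the middle of the lens at (0.530, −0.055, 0.208) m. The hole is at about (0.529, −0.055) m and the pointer tip at about 0.207–0.209 m. The tool was within about 0.1° of straight down, the bezel and handle tail in the scene picture matched a level lens, and the arm was still.
- **Disagreements:** the cameras differed on the hole's position by up to about 5 mm. I used the close wrist view of the pin foot against the hole instead. The pointer height came from only two fixed views, so it is good to a few millimetres.
- **Not checked:** the top camera was blocked by the arm at the end. The height and centring of the lens therefore rest on the arm's own readings and the scene camera. I did not re-measure the other pins or loose objects after moving; nothing was touched on the way that I could see.

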